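# Level the casting plate with a spirit level

### The job

Lay the red spirit level on the middle of the casting plate, pointing at the screw foot, and press it down firmly for a moment so that it beds flat. Let go of it and wind the black foot knob until the bubble sits between the two lines. Then push down firmly on top of the level again and finish while still pressing, the bubble still between the lines, so that nothing shifts while a mate nips up the lock ring; leave everything else on the bench where it is.

Things in the scene. Friction and masses are not known exactly. Their poses are not given: they have to be found in the camera images.
- plate: The casting plate: bare aluminium slab 220 x 150 x 10 mm on three feet, upper face about 52 mm above the bench. It tips about the line of its two fixed feet; the screw-foot end starts low by 0.5 to 1.6 degrees. Origin: on the bench, midway between the fixed feet, 90 mm from the slab's middle. x: from the fixed feet to the screw foot, along the 220 mm side; z up out of the slab.
- plate_mid (a point): The middle of the plate's upper face; same axes as the plate (x towards the screw foot, z up).
- knob_grip (a point): The round black knob on the screw foot, 42 mm across: point on its upright axis, mid-height of its 21 mm rim, 87 mm above the bench; knob top is 13 mm higher. It stands over a lug of the plate, 140 mm from the plate's middle along its x, 30 mm beyond the slab's edge. Below it the brass lock ring, 26 mm across, top about 28 mm under this point. The knob turns in place, neither rising nor sinking.
- foot_knob (a joint): Turn of the knob in rad, growing clockwise seen from above, from -2 to 7; it stays where left (friction about 0.06 N m). Clockwise raises the plate's screw-foot end: 10 mm a turn, 230 mm from the line of the fixed feet, so 6.9 mrad of tilt per rad. The reading at which the plate is level differs each time; only the bubble tells.
- level: The spirit level: red bar with black ends, 160 mm long (x), 22 mm wide (y), 38 mm high (z), 0.3 to 0.4 kg, standing on its narrow base on the bench at the start. Origin: middle of its underside. The vial lies in a 54 mm long gap in the middle of its top; on both sides of the gap the top is flat and solid.
- level_mid (a point): The centre of the spirit level, 19 mm above its underside; x along the level, z up.
- bubble_mid (a point): Centre of the pale 12 mm bubble in the green vial on top of the level. It runs along the level's x from -14 to +14 mm of the level's centre, floats to the higher end by 0.48 mm per mrad of slope (8.4 mm per degree), and settles in about 1.5 s. Two black lines round the vial have their inner faces 8.5 mm either side of the level's centre.
- bubble (a joint): The pale 12 mm bubble in the green vial: distance in m of its centre from the vial's middle, along the level's x (-0.014 to 0.014). It floats to the higher end, 0.48 mm per mrad of slope (8.4 mm per degree), and settles in about 1.5 s. The two black lines have their inner faces 8.5 mm either side of the middle.
- eye_jar: Amber jar, 60 mm across, 85 mm high; leave alone. Origin: middle of underside.
- resin_can: Tin of resin, 90 mm across, 120 mm high; leave alone. Origin: middle of underside.
- mixing_cup: White mixing cup, 72 mm across, 75 mm high; leave alone. Origin: middle of underside.
- brush: Brush lying on the bench; leave alone.
- scraper: Scraper lying on the bench; leave alone.
- mould: Blue open mould, 130 x 100 x 32 mm; leave alone. Origin: middle of underside.
- antler_base: Dark round wooden base, 100 mm across, 20 mm high; leave alone. Origin: middle of underside.
Mind the look-alikes: they are no part of the job. Of the things like the level, leave any that is yellow; of the rest the smaller one is meant.

How it is judged:
By the outcome, as a careful person would: the job done as asked, in the order asked, and still so for the second after the job is handed in, while the arm keeps its last pose, push and grip.
It also fails if it takes over 72 s, if anything falls off the work surface, if the arm or the gripper's body presses on something with over 40 N, if the wrist force passes 120 N, or if a joint passes its speed limit or range.

### The arm

A 6-joint arm with a two-finger parallel gripper is mounted at the origin on the work surface. World frame = base frame: x ahead of the robot, y to its left, z up, the work surface at z = 0. Lengths are in m, angles in degrees, forces in N, time in s.
With the tool pointing down it reaches from about 0.25 to 0.8 m from the base axis. Payload 8.5 kg.
Tool frame: the origin (TCP) lies midway between the tips of the shut fingers; the grasp point (between the pads) lies 19 mm behind it; y points along the fingers, x is the direction in which the jaws open and shut, and the axes are right-handed (so a half turn about y gives the same grasp; the last joint's range is limited). The gripper opens to 85 mm and grips with 20 to 120 N. Pads are 22 mm wide; open, the fingers measure 114 mm over their backs; the gripper's body (76 mm by 85 mm) begins 54 mm behind the grasp point. The pads swing forward as they close: fully open they stand 13 mm farther back than shut.
Start: joints at [75.688, 13.648, -0.773, 75.585, 0, 90], TCP at [0.13, 0.509, 0.231] pointing down, gripper open.
Joint ranges: [-152.45, 152.45], [-59.26, 108.67], [-65.41, 83.53], [-104.44, 129.93], [-82.83, 76.93], [-180, 180]. Speed limits (degrees/s): [127.2, 127.2, 159.86, 180, 180, 180].

### API

Orientations are given as a 3x3 rotation matrix whose columns are the frame's x, y, z axes.
In Python, from plant import robot gives the robot as it stands.
- The arm moves only by the tool carry_out, never from a script. Its argument "deltas" is a list of rows, each an object with "claw": the opening in per cent of the stroke, from 0 (shut) to 100 (fully open); "dp": the shift along the tool's x, y, z in mm, a list of three; "rot": the turn, a rotation vector about the tool's x, y, z in rad, a list of three. A call has 1 to 8 rows; each row is the pose to reach, as a shift and turn from the pose commanded when the call began, along the tool's axes at that moment; what a row does not reach only later rows make up. A row lasts 1/12 s, in which the tool goes at most 41.7 mm and 7.16 degrees, less where a joint would pass 70% of its speed; a pose out of reach is approached as far as the arm can. A call with a gripper value outside its range is refused whole. The fingers move at their own pace and stop on an object; "grip_force" is the grip in N (left out, the last holds). Time passes only in rows, so rows that repeat a pose let the fingers close. It gives the time, the measured TCP pose, the force and the opening at its end, in the units of the state.
- robot.sense(): the state, without advancing time (a new reading comes with each control period).
- robot.grab_frame(name): name is "side" or "top"; returns a dict with "color" (480x640x3 uint8, red, green, blue), "depth" (480x640 float32, m along the optical axis (not along the pixel's ray), 0 where there is no reading), "fx", "fy", "cx", "cy" (pixels), "dist_coeffs" ([k1, k2, p1, p2, k3] as OpenCV has them; the pictures are not rectified), "extrinsics" (4x4, takes a point from camera to world coordinates). Camera axes: x right, y down, z forward; pixel columns grow to the right and rows downward; lengths in m; the calibration is good to about 2 mm. A picture is of the moment at which its call begins.
- robot.close_job(): hands the job in, once; it reports no verdict.
The state is a dict: "time": time; "q": joint angles; "qd": joint speeds; "joint_torque": joint torques, N m; "tool_pos": TCP position; "eef_rot": TCP orientation; "contact_force": force on the tool from outside, world axes, zero at the start; "ft_torque": the same for the moment, N m; "finger_gap": opening from 0.0 (shut) to 1.0 (fully open).
Only numpy, scipy, OpenCV 4.12 (cv2) and the standard library are available. Lean on these libraries where they do the work, as an engineer would, in place of code of your own. Each camera call takes 0.05 s, during which the arm holds its last target.

## Working session

There is one attempt and no reset: what is moved stays moved. The work goes in short steps, Python scripts to look and compute and a tool call to move; the robot and the scene stay as the last step left them, time stands still between calls to the robot, and variables do not carry over. Pictures are saved under pics/ and viewed, and the job is handed in when it is done.

Besides the shell and the picture viewer there is one more tool, called after ">>>" as name([rows], argument=value, ...), one row to a line, values as JSON. carry_out: Moves the arm, as the interface text tells. Its arguments: {"type":"object","properties":{"deltas":{"type":"array","items":{"type":"object","properties":{"claw":{"type":"number"},"dp":{"type":"array","items":{"type":"number"}},"rot":{"type":"array","items":{"type":"number"}}}}},"grip_force":{"type":"number"}},"required":["deltas"]}

```bash
ls; mkdir -p pics; cat > h.py <<'E'
import numpy as np, cv2, pickle
from plant import robot
def grab(name, tag):
    f=robot.grab_frame(name)
    pickle.dump(f,open(f'pics/{tag}.pkl','wb'))
    cv2.imwrite(f'pics/{tag}.png',f['color'][:,:,::-1])
    return f
def load(tag): return pickle.load(open(f'pics/{tag}.pkl','rb'))
def K(f): return np.array([[f['fx'],0,f['cx']],[0,f['fy'],f['cy']],[0,0,1.]])
def rays(f,uv):
    uv=np.asarray(uv,float).reshape(-1,1,2)
    p=cv2.undistortPoints(uv,K(f),np.array(f['dist_coeffs'],float)).reshape(-1,2)
    d=np.c_[p,np.ones(len(p))]
    E=np.array(f['extrinsics']); return E[:3,3], d@E[:3,:3].T
def onplane(f,uv,z):
    o,d=rays(f,uv); t=(z-o[2])/d[:,2]; return o+d*t[:,None]
def cross2(f1,uv1,f2,uv2):
    o1,d1=rays(f1,uv1);o2,d2=rays(f2,uv2);out=[]
    for a,b in zip(d1,d2):
        A=np.c_[a,-b]; s=np.linalg.lstsq(A,o2-o1,rcond=None)[0]
        p=o1+a*s[0];q=o2+b*s[1]; out.append(np.r_[(p+q)/2,np.linalg.norm(p-q)])
    return np.array(out)
def depthpts(f,uv):
    o,d=rays(f,uv); uv=np.asarray(uv).astype(int).reshape(-1,2)
    z=f['depth'][uv[:,1],uv[:,0]]; return o+d*z[:,None]
E
python3 - <<'E'
from h import *
s=robot.sense(); print({k:np.round(v,3).tolist() for k,v in s.items()})
for n in('side','top'):
    f=grab(n,n+'0'); print(n,f['fx'],f['cx'],f['cy'],f['dist_coeffs'],np.round(f['extrinsics'],3).tolist())
E
```

```text
pics
{'time': 0.0, 'q': [75.688, 13.682, -0.817, 75.584, -0.001, 90.002], 'qd': [0.019, 0.035, 0.035, -0.03, -0.11, 0.024], 'joint_torque': [0.002, -53.879, 34.644, 0.018, 0.0, -0.0], 'tool_pos': [0.13, 0.508, 0.231], 'eef_rot': [[0.247, -0.0, -0.969], [0.969, -0.001, 0.247], [-0.001, -1.0, -0.0]], 'contact_force': [0.388, 0.689, 0.065], 'ft_torque': [0.004, -0.01, 0.014], 'finger_gap': 1.004}
side 472.33939247561096 320.607882274873 242.31577830752835 [-0.04793498  0.          0.          0.          0.        ] [[0.947, -0.228, 0.226, 0.228], [-0.321, -0.67, 0.669, -0.913], [-0.001, -0.706, -0.708, 0.931], [0.0, 0.0, 0.0, 1.0]]
top 434.81517033216704 319.4010256404863 237.9802880034124 [-0.0208224  0.         0.         0.         0.       ] [[-0.001, -0.989, 0.145, 0.316], [-1.0, 0.003, 0.009, 0.007], [-0.009, -0.145, -0.989, 1.219], [0.0, 0.0, 0.0, 1.0]]
```

View pics/side0.png

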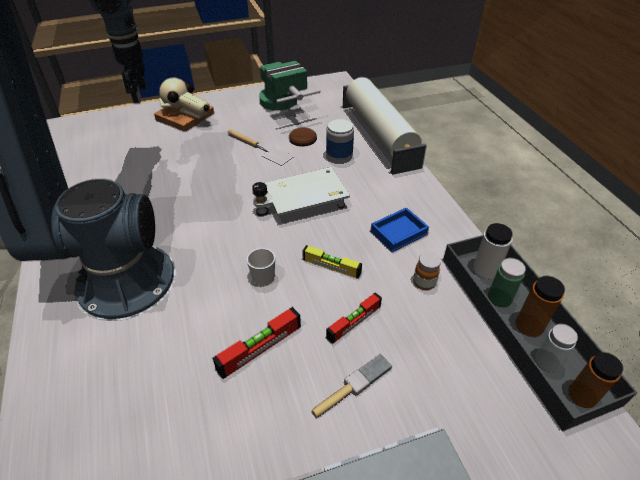

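View pics/top0.png

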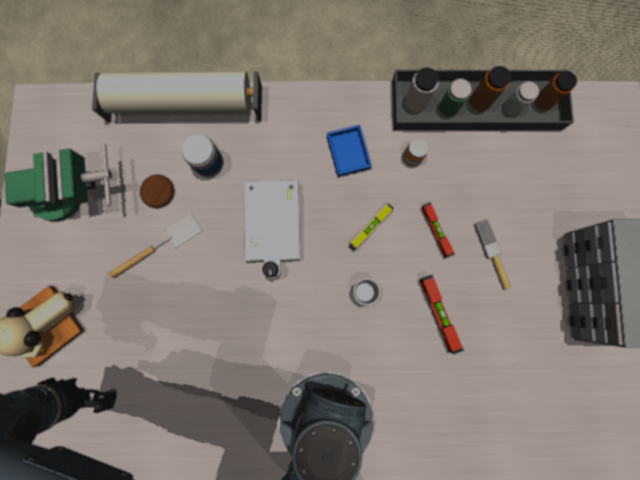

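The red level that is meant is the smaller one: side picture about (354,317), top picture (437,229). The larger red one, at top (441,313), and the yellow one stay put. The plate is at top (272,220), with the knob at (271,268), so the plate's x points towards the robot base. Next I zoom in.

```bash
python3 - <<'E'
from h import *
t=load('top0')['color'];s=load('side0')['color']
a=cv2.resize(t[190:270,400:480],(400,400),interpolation=cv2.INTER_CUBIC)
b=cv2.resize(s[285:350,315:395],(400,325),interpolation=cv2.INTER_CUBIC)
c=cv2.resize(t[170:290,230:320],(300,400),interpolation=cv2.INTER_CUBIC)
d=cv2.resize(s[160:225,245:355],(440,260),interpolation=cv2.INTER_CUBIC)
im=np.zeros((600,800,3),np.uint8)
im[:325,400:]=b; im[:400,:400]=a
im[330:590,360:800]=d
cv2.imwrite('pics/z0.png',im[:,:,::-1]); cv2.imwrite('pics/z1.png',c[:,:,::-1])
E
```

```text
(no output)
```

View pics/z0.png

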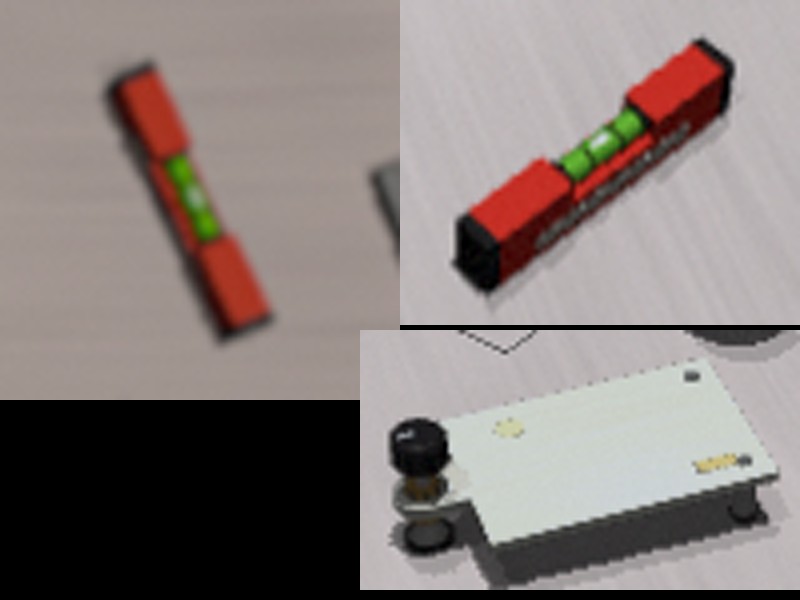

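View pics/z1.png

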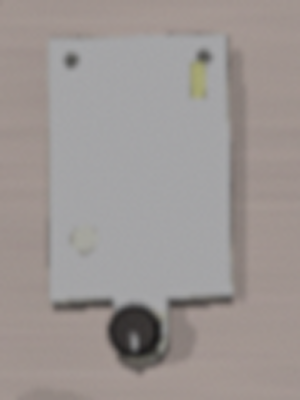

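```bash
cat >> h.py <<'E'
def hsv(f): return cv2.cvtColor(f['color'],cv2.COLOR_RGB2HSV).astype(int)
def box(sh,u0,u1,v0,v1):
    m=np.zeros(sh[:2],bool); m[v0:v1,u0:u1]=True; return m
def redm(f,u0,u1,v0,v1):
    h=hsv(f); return ((h[...,0]<8)|(h[...,0]>172))&(h[...,1]>130)&(h[...,2]>60)&box(h.shape,u0,u1,v0,v1)
def uvof(m):
    v,u=np.nonzero(m); return np.c_[u,v]
E
python3 - <<'E'
from h import *
for tag,b,z in(('top0',(410,460,200,262),0.038),('side0',(322,385,290,342),0.038)):
    f=load(tag); h=hsv(f)
    m=redm(f,*b); P=depthpts(f,uvof(m)); 
    print(tag,m.sum(),'z pct',np.percentile(P[:,2],[5,25,50,75,90,99]).round(4))
    zt=np.percentile(P[:,2],90); Q=P[np.abs(P[:,2]-zt)<.006]
    r=cv2.minAreaRect((Q[:,:2]*1000).astype(np.float32)); print('top face rect',r, 'zmed',np.median(Q[:,2]), 'fit',np.linalg.svd(Q[:,:2]-Q[:,:2].mean(0),full_matrices=False)[2][0],Q.mean(0))
    g=(h[...,0]>35)&(h[...,0]<75)&(h[...,1]>120)&box(h.shape,*b); G=depthpts(f,uvof(g)); print('green',g.sum(),G.mean(0), uvof(g).mean(0), onplane(f,[uvof(g).mean(0)],0.034))
# plate
f=load('top0');h=hsv(f)
for tag,b in(('top0',(235,310,172,270)),('side0',(262,352,165,225))):
    f=load(tag);h=hsv(f)
    m=box(h.shape,*b); P=depthpts(f,uvof(m)); k=np.abs(P[:,2]-.052)<.008
    Q=P[k]; 
    A=np.c_[Q[:,:2],np.ones(len(Q))]; c=np.linalg.lstsq(A,Q[:,2],rcond=None)[0]
    r=cv2.minAreaRect((Q[:,:2]*1000).astype(np.float32)); print(tag,'plate',len(Q),r,c,np.median(Q[:,2]))
E
```

```text
top0 355 z pct [0.0167 0.0312 0.0357 0.0377 0.0394 0.0429]
top face rect ((513.34619140625, -311.1225891113281), (149.1171875, 21.526140213012695), 23.835147857666016) zmed 0.037235566258730035 fit [-0.91922336 -0.39373648] [ 0.51439705 -0.3100047   0.03723282]
green 57 [ 0.5126594  -0.31046407  0.03436745] [438.19298246 229.40350877] [[ 0.51270396 -0.31057132  0.034     ]]
side0 543 z pct [0.0111 0.0254 0.0358 0.0377 0.039  0.0409]
top face rect ((514.7874145507812, -312.64697265625), (149.27088928222656, 24.265914916992188), 22.776914596557617) zmed 0.03722348224688021 fit [-0.92150829 -0.38835868] [ 0.51209604 -0.31439995  0.03728769]
green 88 [ 0.50962041 -0.32209711  0.04464181] [354.38636364 314.42045455] [[ 0.51289395 -0.31506892  0.034     ]]
top0 plate 4269 ((526.0123291015625, 148.96145629882812), (246.59536743164062, 150.9876708984375), 1.4682791233062744) [ 1.79716955e-02 -1.36564668e-06  3.99521188e-02] 0.0495407780182644
side0 plate 2513 ((524.4634399414062, 146.55044555664062), (250.32205200195312, 157.81724548339844), 1.4197523593902588) [0.01840659 0.00311925 0.03933286] 0.04959253922433349
```

```bash
python3 - <<'E'
from h import *
for tag,b in(('top0',(235,310,172,290)),('side0',(250,352,165,225))):
    f=load(tag);h=hsv(f)
    P=depthpts(f,uvof(box(h.shape,*b)))
    k=np.abs(P[:,2]-(.0400+.018*P[:,0]))<.005
    Q=P[k]; Q=Q[(Q[:,0]>.425)]
    r=cv2.minAreaRect((Q[:,:2]*1000).astype(np.float32)); print(tag,r)
    # per-side percentiles: edges by slices
    Q2=Q[(Q[:,1]>.09)&(Q[:,1]<.2)&((Q[:,1]<.12)|(Q[:,1]>.17))]
    lo=[(y,Q2[np.abs(Q2[:,1]-y)<.004][:,0].min(),Q2[np.abs(Q2[:,1]-y)<.004][:,0].max()) for y in(.1,.11,.18,.19)]
    print(np.round(lo,4).tolist())
    ed=[(x,Q[np.abs(Q[:,0]-x)<.004][:,1].min(),Q[np.abs(Q[:,0]-x)<.004][:,1].max()) for x in(.45,.48,.51,.54,.57,.6)]
    print(np.round(ed,4).tolist())
    # knob
    dk=(h[...,2]<70)
    k=(P[:,2]>.075)&(P[:,2]<.12); R=P[k]; print('knob',k.sum(),R.mean(0),R[:,:2].min(0),R[:,:2].max(0),np.percentile(R[:,2],[5,50,95]))
    T=R[R[:,2]>.094]; print('ktop',len(T),T.mean(0),T[:,:2].min(0),T[:,:2].max(0))
E
```

```text
top0 ((536.9059448242188, 149.24069213867188), (224.80105590820312, 150.9876708984375), 1.4682791233062744)
[[0.1, 0.4332, 0.6474], [0.11, 0.4329, 0.648], [0.18, 0.4305, 0.6483], [0.19, 0.4307, 0.6479]]
[[0.45, 0.0726, 0.2198], [0.48, 0.0728, 0.2206], [0.51, 0.0731, 0.2209], [0.54, 0.0756, 0.2242], [0.57, 0.0757, 0.2249], [0.6, 0.076, 0.2256]]
knob 217 [0.40129583 0.14422524 0.0980078 ] [0.3817599 0.125019 ] [0.42345487 0.16574739] [0.08684476 0.0989295  0.10273181]
ktop 194 [0.40174627 0.14524841 0.0991886 ] [0.3817599  0.12625872] [0.42077686 0.16574739]
side0 ((537.3012084960938, 146.86862182617188), (224.6386260986328, 157.81724548339844), 1.4197523593902588)
[[0.1, 0.4301, 0.6506], [0.11, 0.4298, 0.6495], [0.18, 0.4289, 0.6469], [0.19, 0.4319, 0.647]]
[[0.45, 0.0707, 0.2235], [0.48, 0.0703, 0.2231], [0.51, 0.071, 0.2248], [0.54, 0.0708, 0.2247], [0.57, 0.0705, 0.2209], [0.6, 0.0732, 0.227]]
knob 190 [0.3989369  0.13644721 0.09336015] [0.37850815 0.12169737] [0.42234272 0.16343913] [0.07855678 0.09641971 0.10125387]
ktop 112 [0.40005941 0.14087168 0.09876903] [0.38010882 0.12169737] [0.41951829 0.16343913]
```

```bash
cat >> h.py <<'E'
from scipy.spatial.transform import Rotation as R
def Rt(yaw,pitch=0,axis=None):
    a=np.radians(yaw); x=np.array([np.cos(a),np.sin(a),0]); y=np.array([0,0,-1.]); M=np.c_[x,y,np.cross(x,y)]
    if axis is not None: M=R.from_rotvec(np.radians(pitch)*np.array(axis)).as_matrix()@M
    return M
def plan(pos,yaw,pitch=0,axis=None):
    s=robot.sense(); R0=np.array(s['eef_rot']); p0=np.array(s['tool_pos'])
    dp=R0.T@(np.array(pos)-p0)*1000
    rv=R.from_matrix(R0.T@Rt(yaw,pitch,axis)).as_rotvec()
    print('t',round(s['time'],2),'pos',p0.round(4),'yaw',np.degrees(np.arctan2(R0[1,0],R0[0,0])).round(2),'q',np.round(s['q'],1),'F',np.round(s['contact_force'],1),'gap',round(s['finger_gap'],3))
    print('dp',dp.round(1),'rot',rv.round(4))
E
python3 -c "
from h import *
plan([0.514,-0.312,0.2],-66.7)"
```

```text
t 0.1 pos [0.1297 0.5083 0.2307] yaw 75.69 q [75.7 13.7 -0.8 75.6  0.  90. ] F [-0.3 -0.1 -0.3] gap 1.0
dp [-699.8   31.6 -575.2] rot [ 1.6000e-03  2.4852e+00 -6.0000e-04]
```

>>> carry_out([
  {"claw": 100, "dp": [-700, 0, -575], "rot": [0, 2.485, 0]},
  {"claw": 100, "dp": [-700, 0, -575], "rot": [0, 2.485, 0]},
  {"claw": 100, "dp": [-700, 0, -575], "rot": [0, 2.485, 0]},
  {"claw": 100, "dp": [-700, 0, -575], "rot": [0, 2.485, 0]},
  {"claw": 100, "dp": [-700, 0, -575], "rot": [0, 2.485, 0]},
  {"claw": 100, "dp": [-700, 0, -575], "rot": [0, 2.485, 0]},
  {"claw": 100, "dp": [-700, 0, -575], "rot": [0, 2.485, 0]},
  {"claw": 100, "dp": [-700, 0, -575], "rot": [0, 2.485, 0]},
])

```text
time: 0.77
tool_pos: [0.2711, 0.2049, 0.2313]
eef_rot: [[0.951, 0.0, -0.31], [0.31, -0.0, 0.951], [0.0, -1.0, -0.0]]
contact_force: [0.4, -1.0, 0.9]
finger_gap: 0.997
```

```bash
python3 -c "
from h import *
plan([0.514,-0.312,0.2],-66.7)"
```

```text
t 0.77 pos [0.2711 0.2049 0.2313] yaw 18.09 q [ 37.1  -4.7 -21.3  73.5  -0.  109. ] F [ 0.4 -1.   0.9] gap 0.997
dp [  70.4   31.3 -566.8] rot [-1.0000e-04  1.4798e+00  2.0000e-04]
```

>>> carry_out([
  {"claw": 100, "dp": [70, 31, -567], "rot": [0, -1.662, 0]},
  {"claw": 100, "dp": [70, 31, -567], "rot": [0, -1.662, 0]},
  {"claw": 100, "dp": [70, 31, -567], "rot": [0, -1.662, 0]},
  {"claw": 100, "dp": [70, 31, -567], "rot": [0, -1.662, 0]},
  {"claw": 100, "dp": [70, 31, -567], "rot": [0, -1.662, 0]},
  {"claw": 100, "dp": [70, 31, -567], "rot": [0, -1.662, 0]},
  {"claw": 100, "dp": [70, 31, -567], "rot": [0, -1.662, 0]},
  {"claw": 100, "dp": [70, 31, -567], "rot": [0, -1.662, 0]},
])

```text
time: 1.43
tool_pos: [0.3824, -0.0221, 0.2176]
eef_rot: [[0.465, 0.0, -0.885], [0.885, 0.0, 0.465], [0.0, -1.0, 0.0]]
contact_force: [1.3, 1.2, -0.6]
finger_gap: 1.005
```

```bash
python3 -c "
from h import *
plan([0.514,-0.312,0.12],113.3)"
```

```text
t 1.43 pos [ 0.3824 -0.0221  0.2176] yaw 62.27 q [ -3.3  -0.  -18.8  71.2   0.   24.4] F [ 1.3  1.2 -0.6] gap 1.005
dp [-195.4   97.6 -251.4] rot [ 0.     -0.8906  0.    ]
```

>>> carry_out([
  {"claw": 100, "dp": [-195, 98, -251], "rot": [0, -0.891, 0]},
  {"claw": 100, "dp": [-195, 98, -251], "rot": [0, -0.891, 0]},
  {"claw": 100, "dp": [-195, 98, -251], "rot": [0, -0.891, 0]},
  {"claw": 100, "dp": [-195, 98, -251], "rot": [0, -0.891, 0]},
  {"claw": 100, "dp": [-195, 98, -251], "rot": [0, -0.891, 0]},
  {"claw": 100, "dp": [-195, 98, -251], "rot": [0, -0.891, 0]},
  {"claw": 100, "dp": [-195, 98, -251], "rot": [0, -0.891, 0]},
  {"claw": 100, "dp": [-195, 98, -251], "rot": [0, -0.891, 0]},
])

```text
time: 2.1
tool_pos: [0.5067, -0.2996, 0.123]
eef_rot: [[-0.398, -0.001, -0.918], [0.918, 0.0, -0.398], [0.0, -1.0, 0.0]]
contact_force: [-0.9, 0.1, 0.9]
finger_gap: 1.002
```

```bash
python3 -c "
from h import *
plan([0.514,-0.312,0.12],113.3)"
```

```text
t 2.1 pos [ 0.5067 -0.2996  0.123 ] yaw 113.43 q [-30.6  22.9  -3.5  63.6  -0.  -54. ] F [-0.9  0.1  0.9] gap 1.002
dp [-14.3   2.9  -1.7] rot [-0.0004  0.0023  0.0005]
```

>>> carry_out([
  {"claw": 100, "dp": [0, 0, 0], "rot": [0, 0, 0]},
  {"claw": 100, "dp": [0, 0, 0], "rot": [0, 0, 0]},
  {"claw": 100, "dp": [0, 0, 0], "rot": [0, 0, 0]},
])

```text
time: 2.35
tool_pos: [0.5059, -0.2973, 0.1234]
eef_rot: [[-0.39, -0.002, -0.921], [0.921, 0.001, -0.39], [0.002, -1.0, 0.001]]
contact_force: [0.0, 0.8, 0.1]
finger_gap: 0.996
```

```bash
python3 - <<'E'
from h import *
plan([0.514,-0.312,0.006],113.3)
grab('side','side1');grab('top','top1')
a=load('side1')['color'][230:350,270:430]
cv2.imwrite('pics/z2.png',cv2.resize(a,(640,480),interpolation=cv2.INTER_CUBIC)[:,:,::-1])
E
```

```text
t 2.35 pos [ 0.5059 -0.2973  0.1234] yaw 112.98 q [-30.4  22.8  -3.6  63.7   0.  -53.4] F [0.  0.8 0.1] gap 0.996
dp [-16.8 117.3  -1.8] rot [-0.0011 -0.0057  0.0016]
```

View pics/z2.png

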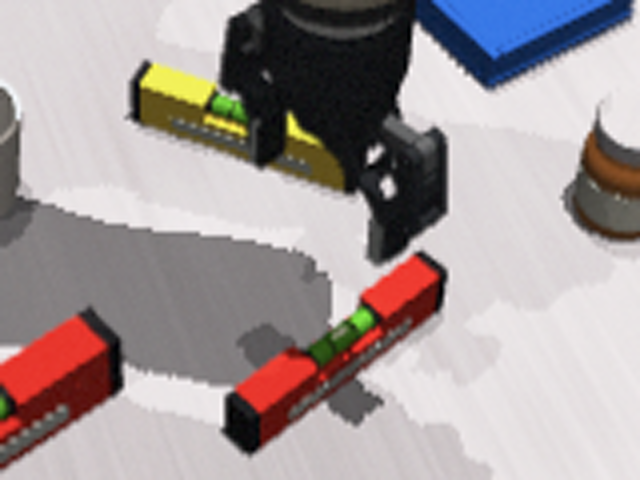

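The gripper hangs over the small red level (crop centre about (340,350)), and its jaws lie across it. Now I shift 17 mm sideways and go down.

>>> carry_out([
  {"claw": 100, "dp": [-17, 40, -2], "rot": [0, -0.005, 0]},
  {"claw": 100, "dp": [-17, 75, -2], "rot": [0, -0.005, 0]},
  {"claw": 100, "dp": [-17, 95, -2], "rot": [0, -0.005, 0]},
  {"claw": 100, "dp": [-17, 110, -2], "rot": [0, -0.005, 0]},
  {"claw": 100, "dp": [-17, 117, -2], "rot": [0, -0.005, 0]},
  {"claw": 100, "dp": [-17, 117, -2], "rot": [0, -0.005, 0]},
  {"claw": 100, "dp": [-17, 117, -2], "rot": [0, -0.005, 0]},
])

```text
time: 3.03
tool_pos: [0.5155, -0.3121, 0.0082]
eef_rot: [[-0.397, 0.001, -0.918], [0.918, -0.001, -0.397], [-0.001, -1.0, -0.001]]
contact_force: [0.3, 0.0, 0.8]
finger_gap: 0.996
```

```bash
python3 - <<'E'
from h import *
plan([0.514,-0.312,0.006],113.3)
grab('side','side2');grab('top','top2')
a=load('side2')['color'][230:350,270:430]
cv2.imwrite('pics/z3.png',cv2.resize(a,(640,480),interpolation=cv2.INTER_CUBIC)[:,:,::-1])
E
```

```text
t 3.03 pos [ 0.5155 -0.3121  0.0082] yaw 113.38 q [-31.2  29.8 -10.7  49.5  -0.  -54.6] F [0.3 0.  0.8] gap 0.996
dp [0.7 2.2 1.4] rot [ 0.0006  0.0013 -0.001 ]
```

View pics/z3.png

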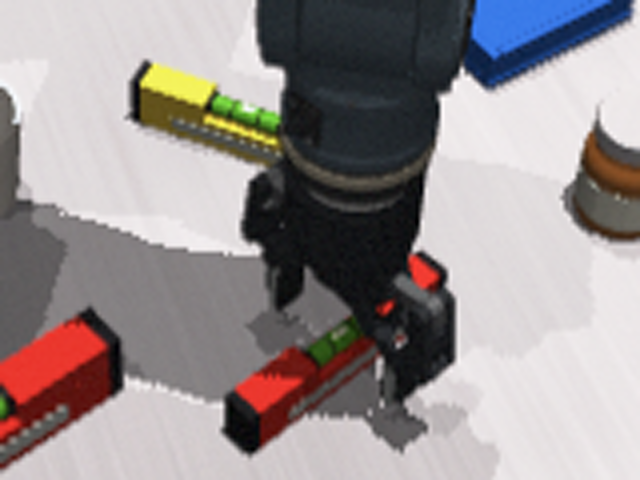

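The two fingertips, at about (285,300) and (400,400) in the crop, straddle the level's middle at (340,348), so I close.

>>> carry_out([
  {"claw": 10, "dp": [0, 0, 0], "rot": [0, 0, 0]},
  {"claw": 10, "dp": [0, 0, 0], "rot": [0, 0, 0]},
  {"claw": 10, "dp": [0, 0, 0], "rot": [0, 0, 0]},
  {"claw": 10, "dp": [0, 0, 0], "rot": [0, 0, 0]},
  {"claw": 10, "dp": [0, 0, 0], "rot": [0, 0, 0]},
  {"claw": 10, "dp": [0, 0, 0], "rot": [0, 0, 0]},
  {"claw": 10, "dp": [0, 0, 0], "rot": [0, 0, 0]},
  {"claw": 10, "dp": [0, 0, 0], "rot": [0, 0, 0]},
], grip_force=50)

```text
time: 3.8
tool_pos: [0.5152, -0.3125, 0.0073]
eef_rot: [[-0.396, 0.0, -0.918], [0.918, -0.0, -0.396], [-0.0, -1.0, -0.0]]
contact_force: [-1.0, 1.3, 5.3]
finger_gap: 0.241
```

>>> carry_out([
  {"claw": 10, "dp": [0, -5, 0], "rot": [0, 0, 0]},
  {"claw": 10, "dp": [0, -20, 0], "rot": [0, 0, 0]},
  {"claw": 10, "dp": [0, -50, 0], "rot": [0, 0, 0]},
  {"claw": 10, "dp": [0, -90, 0], "rot": [0, 0, 0]},
  {"claw": 10, "dp": [0, -130, 0], "rot": [0, 0, 0]},
  {"claw": 10, "dp": [0, -150, 0], "rot": [0, 0, 0]},
  {"claw": 10, "dp": [0, -150, 0], "rot": [0, 0, 0]},
  {"claw": 10, "dp": [0, -150, 0], "rot": [0, 0, 0]},
])

```text
time: 4.47
tool_pos: [0.5153, -0.3127, 0.1576]
eef_rot: [[-0.396, 0.001, -0.918], [0.918, -0.001, -0.396], [-0.001, -1.0, -0.001]]
contact_force: [-0.7, -0.2, -4.1]
finger_gap: 0.242
```

```bash
python3 - <<'E'
from h import *
plan([0.54,0.148,0.157],91.45)
grab('side','side3');grab('top','top3')
a=load('side3')['color'][180:340,250:450]
b=load('top3')['color'][160:320,370:530]
c=np.hstack([cv2.resize(x,(400,400),interpolation=cv2.INTER_CUBIC) for x in(a,b)])
cv2.imwrite('pics/z4.png',c[:,:,::-1])
E
```

```text
t 4.47 pos [ 0.5153 -0.3127  0.1576] yaw 113.33 q [-31.2  23.    1.9  68.9  -0.  -54.6] F [-0.7 -0.2 -4.1] gap 0.242
dp [ 4.132e+02  2.000e-01 -2.051e+02] rot [ 0.001   0.3819 -0.0012]
```

View pics/z4.png

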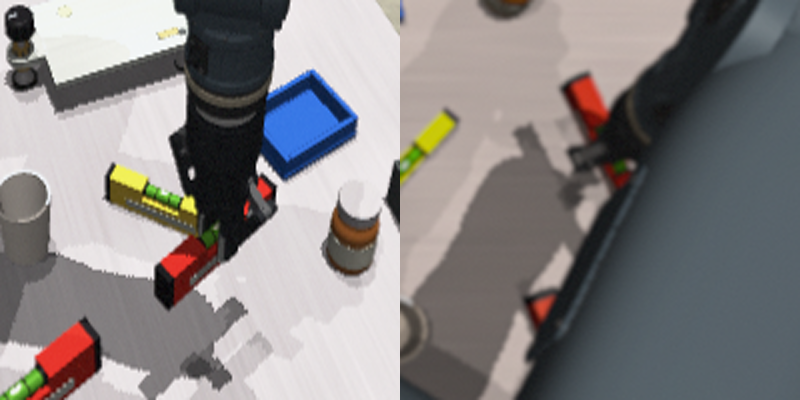

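>>> carry_out([
  {"claw": 10, "dp": [20, 0, -10], "rot": [0, 0.02, 0]},
  {"claw": 10, "dp": [50, 0, -25], "rot": [0, 0.05, 0]},
  {"claw": 10, "dp": [85, 0, -42], "rot": [0, 0.1, 0]},
  {"claw": 10, "dp": [120, 0, -60], "rot": [0, 0.15, 0]},
  {"claw": 10, "dp": [155, 0, -77], "rot": [0, 0.2, 0]},
  {"claw": 10, "dp": [190, 0, -95], "rot": [0, 0.25, 0]},
  {"claw": 10, "dp": [225, 0, -112], "rot": [0, 0.3, 0]},
  {"claw": 10, "dp": [260, 0, -130], "rot": [0, 0.34, 0]},
])

```text
time: 5.23
tool_pos: [0.5298, -0.0204, 0.1549]
eef_rot: [[-0.064, -0.004, -0.998], [0.998, 0.0, -0.064], [0.0, -1.0, 0.004]]
contact_force: [1.9, 0.4, -3.3]
finger_gap: 0.243
```

>>> carry_out([
  {"claw": 10, "dp": [35, 0, -5], "rot": [0, 0.02, 0]},
  {"claw": 10, "dp": [70, 0, -10], "rot": [0, 0.04, 0]},
  {"claw": 10, "dp": [100, 0, -15], "rot": [0, 0.042, 0]},
  {"claw": 10, "dp": [125, 0, -20], "rot": [0, 0.042, 0]},
  {"claw": 10, "dp": [140, 0, -22], "rot": [0, 0.042, 0]},
  {"claw": 10, "dp": [145, 0, -22], "rot": [0, 0.042, 0]},
  {"claw": 10, "dp": [145, 0, -22], "rot": [0, 0.042, 0]},
  {"claw": 10, "dp": [145, 0, -22], "rot": [0, 0.042, 0]},
])

```text
time: 5.9
tool_pos: [0.5428, 0.1234, 0.1557]
eef_rot: [[-0.026, -0.003, -1.0], [1.0, -0.001, -0.026], [-0.001, -1.0, 0.003]]
contact_force: [-0.7, -0.6, -4.0]
finger_gap: 0.241
```

```bash
python3 - <<'E'
from h import *
plan([0.54,0.148,0.157],91.45)
grab('side','side4');grab('top','top4')
a=load('side4')['color'][110:250,220:380]
b=load('top4')['color'][160:320,210:370]
c=np.hstack([cv2.resize(x,(400,400),interpolation=cv2.INTER_CUBIC) for x in(a,b)])
cv2.imwrite('pics/z5.png',c[:,:,::-1])
E
```

```text
t 5.9 pos [0.5428 0.1234 0.1557] yaw 91.47 q [12.8 18.8 -4.8 66.6 -0.  11.4] F [-0.7 -0.6 -4. ] gap 0.241
dp [24.7 -1.3  2.2] rot [-0.0026  0.0003 -0.001 ]
```

View pics/z5.png

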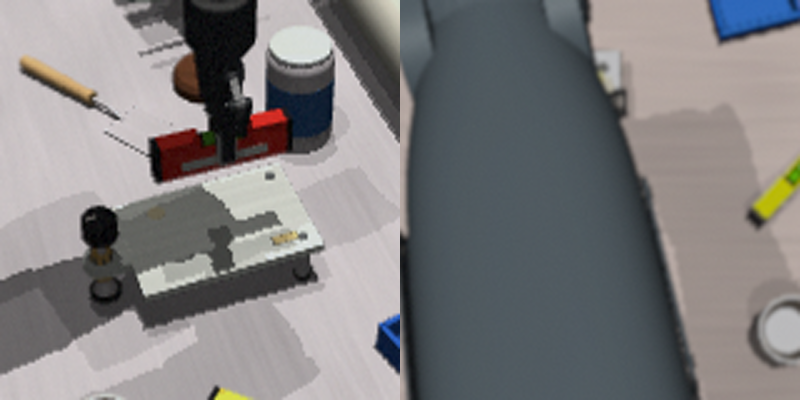

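```bash
python3 - <<'E'
from h import *
f=load('side4'); m=redm(f,270,345,145,190)
u=uvof(m); print(len(u),u.min(0),u.max(0))
P=depthpts(f,u); P=P[(P[:,2]>.12)&(P[:,2]<.22)]
print(np.percentile(P,[1,50,99],axis=0).round(4))
c=P.mean(0); print(c, np.linalg.svd(P-c,full_matrices=False)[2].round(4))
for lo,hi in((.45,.49),(.49,.52),(.56,.6),(.6,.63)):
    q=P[(P[:,0]>lo)&(P[:,0]<hi)]
    if len(q): print(lo,len(q),q[:,2].min().round(4),q[:,2].max().round(4),q[:,1].min().round(4))
E
```

```text
450 [282 148] [334 172]
[[0.4719 0.1078 0.1503]
 [0.526  0.1138 0.1765]
 [0.6137 0.1348 0.1888]]
[0.54138478 0.11589462 0.17477522] [[-9.998e-01 -2.210e-02  9.000e-04]
 [-5.800e-03  3.014e-01  9.535e-01]
 [ 2.140e-02 -9.532e-01  3.015e-01]]
0.45 102 0.1506 0.189 0.1066
0.49 112 0.1481 0.1908 0.1079
0.56 135 0.1501 0.1891 0.1069
0.6 76 0.1522 0.1891 0.1096
```

The level hangs straight: its middle is at x 0.5425, underside about 0.150, heading 1.3°. I tilt it to match the plate's slope of about 1° and lower it.

>>> carry_out([
  {"claw": 10, "dp": [15, 15, 2], "rot": [-0.01, 0, 0]},
  {"claw": 10, "dp": [25, 40, 2], "rot": [-0.018, 0, 0]},
  {"claw": 10, "dp": [25, 65, 2], "rot": [-0.018, 0, 0]},
  {"claw": 10, "dp": [25, 80, 2], "rot": [-0.018, 0, 0]},
  {"claw": 10, "dp": [25, 90, 2], "rot": [-0.018, 0, 0]},
  {"claw": 10, "dp": [25, 95, 2], "rot": [-0.018, 0, 0]},
  {"claw": 10, "dp": [25, 95, 2], "rot": [-0.018, 0, 0]},
  {"claw": 10, "dp": [25, 95, 2], "rot": [-0.018, 0, 0]},
])

```text
time: 6.67
tool_pos: [0.5416, 0.1484, 0.0626]
eef_rot: [[-0.024, 0.019, -1.0], [1.0, 0.001, -0.024], [0.0, -1.0, -0.019]]
contact_force: [-0.6, 0.2, -3.2]
finger_gap: 0.243
```

```bash
python3 - <<'E'
from h import *
plan([0.54,0.148,0.057],91.45,-1.03,[0,1,0])
grab('side','side5')
a=load('side5')['color'][140:240,240:360]
cv2.imwrite('pics/z6.png',cv2.resize(a,(720,600),interpolation=cv2.INTER_CUBIC)[:,:,::-1])
E
```

```text
t 6.67 pos [0.5416 0.1484 0.0626] yaw 91.4 q [ 15.5  22.6 -13.9  52.5  -0.3  14.1] F [-0.6  0.2 -3.2] gap 0.243
dp [-0.4  5.6  1.7] rot [ 0.0007 -0.0009  0.0005]
```

View pics/z6.png

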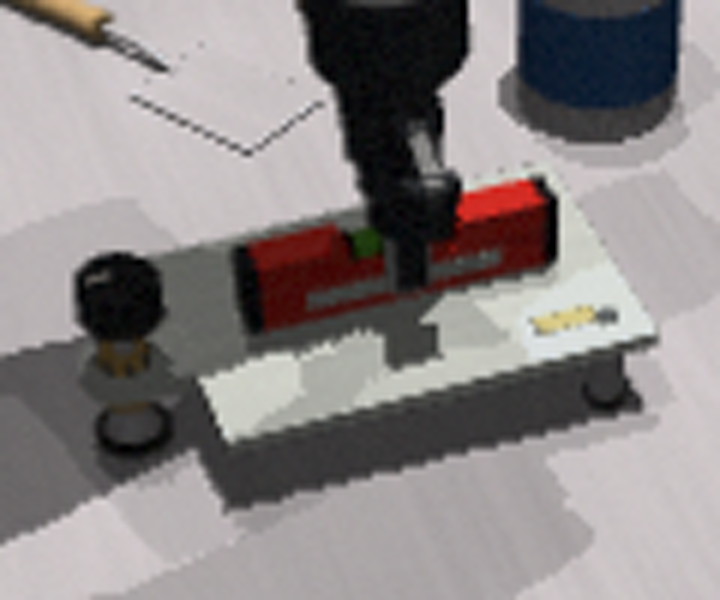

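>>> carry_out([
  {"claw": 10, "dp": [0, 3, 1], "rot": [0, 0, 0]},
  {"claw": 10, "dp": [0, 5, 1.5], "rot": [0, 0, 0]},
  {"claw": 10, "dp": [0, 5.5, 1.5], "rot": [0, 0, 0]},
  {"claw": 10, "dp": [0, 5.5, 1.5], "rot": [0, 0, 0]},
])

```text
time: 7.05
tool_pos: [0.5399, 0.1489, 0.0572]
eef_rot: [[-0.025, 0.019, -0.999], [1.0, 0.001, -0.025], [0.0, -1.0, -0.019]]
contact_force: [-1.9, -1.0, 2.6]
finger_gap: 0.241
```

>>> carry_out([
  {"claw": 10, "dp": [0, 0.3, 0], "rot": [0, 0, 0]},
  {"claw": 10, "dp": [0, 0.5, 0], "rot": [0, 0, 0]},
  {"claw": 10, "dp": [0, 0.5, 0], "rot": [0, 0, 0]},
])

```text
time: 7.3
tool_pos: [0.5398, 0.1489, 0.0569]
eef_rot: [[-0.025, 0.019, -0.999], [1.0, 0.001, -0.025], [0.0, -1.0, -0.019]]
contact_force: [-3.8, -0.9, 8.8]
finger_gap: 0.243
```

>>> carry_out([
  {"claw": 60, "dp": [0, 0, 0], "rot": [0, 0, 0]},
  {"claw": 60, "dp": [0, 0, 0], "rot": [0, 0, 0]},
  {"claw": 60, "dp": [0, 0, 0], "rot": [0, 0, 0]},
  {"claw": 60, "dp": [0, 0, 0], "rot": [0, 0, 0]},
  {"claw": 60, "dp": [0, -10, 0], "rot": [0, 0, 0]},
  {"claw": 60, "dp": [0, -40, 0], "rot": [0, 0, 0]},
  {"claw": 60, "dp": [0, -70, 0], "rot": [0, 0, 0]},
  {"claw": 60, "dp": [0, -80, 0], "rot": [0, 0, 0]},
])

```text
time: 7.97
tool_pos: [0.5398, 0.1492, 0.1405]
eef_rot: [[-0.025, 0.023, -0.999], [1.0, 0.002, -0.025], [0.001, -1.0, -0.023]]
contact_force: [1.0, 0.4, 1.3]
finger_gap: 0.601
```

```bash
python3 - <<'E'
from h import *
plan([0.54,0.148,0.12],181.45,-1.03,[0,1,0])
plan([0.54,0.148,0.12],1.45,-1.03,[0,1,0])
grab('side','side6')
f=load('side6')
a=f['color'][140:240,240:360]
cv2.imwrite('pics/z7.png',cv2.resize(a,(720,600),interpolation=cv2.INTER_CUBIC)[:,:,::-1])
m=redm(f,270,345,160,210)
u=uvof(m); P=depthpts(f,u); P=P[(P[:,2]>.05)&(P[:,2]<.12)]
T=P[P[:,2]>.084]; print(len(T),np.percentile(P,[1,50,99],axis=0).round(4)); print(cv2.minAreaRect((T[:,:2]*1000).astype(np.float32)))
A=np.c_[T[:,:2],np.ones(len(T))];print(np.linalg.lstsq(A,T[:,2],rcond=None)[0])
E
```

```text
t 7.97 pos [0.5398 0.1492 0.1405] yaw 91.45 q [15.6 18.7 -7.4 62.7 -0.3 14.1] F [1.  0.4 1.3] gap 0.601
dp [-1.3 20.5  0.3] rot [ 0.005  -1.5708 -0.0026]
t 7.97 pos [0.5398 0.1492 0.1405] yaw 91.45 q [15.6 18.7 -7.4 62.7 -0.3 14.1] F [1.  0.4 1.3] gap 0.601
dp [-1.3 20.5  0.3] rot [0.0026 1.5707 0.005 ]
169 [[0.4685 0.1325 0.0518]
 [0.5398 0.1396 0.0779]
 [0.6108 0.1601 0.0911]]
((539.6668090820312, 147.70896911621094), (145.04893493652344, 28.252744674682617), 1.8880401849746704)
[ 0.01670368 -0.02343953  0.08188239]
```

View pics/z7.png

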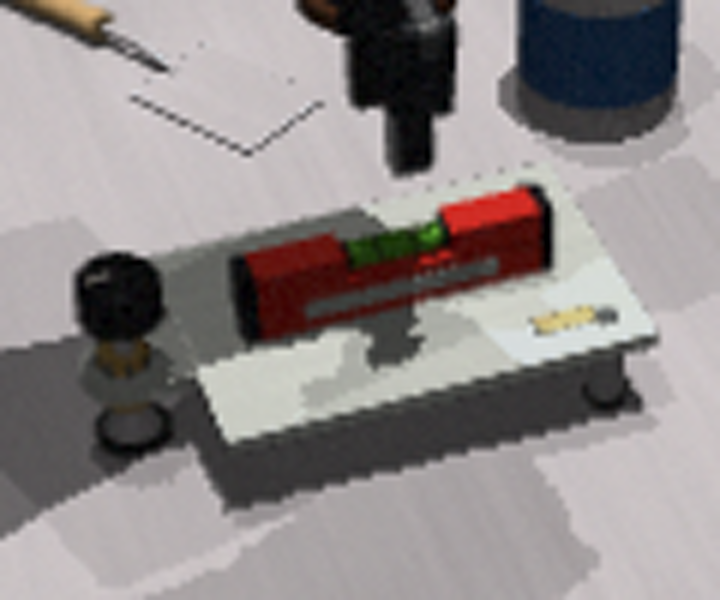

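The level lies on the middle of the plate at (0.540,0.148), and the bubble is at the far end, crop about (430,235). Now I turn the jaws along the level and press on the solid top on both sides of the vial gap.

>>> carry_out([
  {"claw": 75, "dp": [-1, 0, 0], "rot": [0, -1.571, 0]},
  {"claw": 75, "dp": [-1, 0, 0], "rot": [0, -1.571, 0]},
  {"claw": 75, "dp": [-1, 0, 0], "rot": [0, -1.571, 0]},
  {"claw": 75, "dp": [-1, 0, 0], "rot": [0, -1.571, 0]},
  {"claw": 75, "dp": [-1, 0, 0], "rot": [0, -1.571, 0]},
  {"claw": 75, "dp": [-1, 0, 0], "rot": [0, -1.571, 0]},
  {"claw": 75, "dp": [-1, 0, 0], "rot": [0, -1.571, 0]},
  {"claw": 75, "dp": [-1, 0, 0], "rot": [0, -1.571, 0]},
])

```text
time: 8.68
tool_pos: [0.538, 0.1477, 0.1356]
eef_rot: [[-0.858, 0.017, -0.513], [0.514, 0.0, -0.858], [-0.015, -1.0, -0.009]]
contact_force: [0.7, 0.5, -0.0]
finger_gap: 0.751
```

>>> carry_out([
  {"claw": 75, "dp": [0, 0, 0], "rot": [0, -0.57, 0]},
  {"claw": 75, "dp": [0, 0, 0], "rot": [0, -0.57, 0]},
  {"claw": 75, "dp": [0, 0, 0], "rot": [0, -0.57, 0]},
  {"claw": 75, "dp": [0, 0, 0], "rot": [0, -0.57, 0]},
  {"claw": 75, "dp": [0, 0, 0], "rot": [0, -0.57, 0]},
  {"claw": 75, "dp": [0, 0, 0], "rot": [0, -0.57, 0]},
  {"claw": 75, "dp": [0, 0, 0], "rot": [0, -0.57, 0]},
])

```text
time: 9.27
tool_pos: [0.538, 0.1477, 0.1357]
eef_rot: [[-1.0, 0.017, 0.022], [-0.022, 0.0, -1.0], [-0.017, -1.0, 0.0]]
contact_force: [-0.5, -0.1, 0.4]
finger_gap: 0.747
```

```bash
python3 - <<'E'
from h import *
plan([0.54,0.148,0.095],181.45,-1.03,[0,1,0])
E
```

```text
t 9.27 pos [0.538  0.1477 0.1357] yaw -178.74 q [ 15.5  18.9  -7.8  62.4  -0.3 -75.8] F [-0.5 -0.1  0.4] gap 0.747
dp [-1.3 40.8 -0.2] rot [ 0.0003 -0.0034  0.0005]
```

>>> carry_out([
  {"claw": 75, "dp": [-1.5, 15, 0], "rot": [0, 0, 0]},
  {"claw": 75, "dp": [-1.5, 35, 0], "rot": [0, 0, 0]},
  {"claw": 75, "dp": [-1.5, 45, 0], "rot": [0, 0, 0]},
  {"claw": 75, "dp": [-1.5, 47, 0], "rot": [0, 0, 0]},
  {"claw": 75, "dp": [-1.5, 47, 0], "rot": [0, 0, 0]},
  {"claw": 75, "dp": [-1.5, 47, 0], "rot": [0, 0, 0]},
])

```text
time: 9.77
tool_pos: [0.5408, 0.1479, 0.0895]
eef_rot: [[-1.0, 0.018, 0.024], [-0.024, 0.0, -1.0], [-0.018, -1.0, -0.0]]
contact_force: [1.0, 0.4, -0.0]
finger_gap: 0.75
```

```bash
python3 - <<'E'
from h import *
grab('side','side7')
a=load('side7')['color'][140:240,240:360]
cv2.imwrite('pics/z8.png',cv2.resize(a,(720,600),interpolation=cv2.INTER_CUBIC)[:,:,::-1])
E
```

```text
(no output)
```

View pics/z8.png

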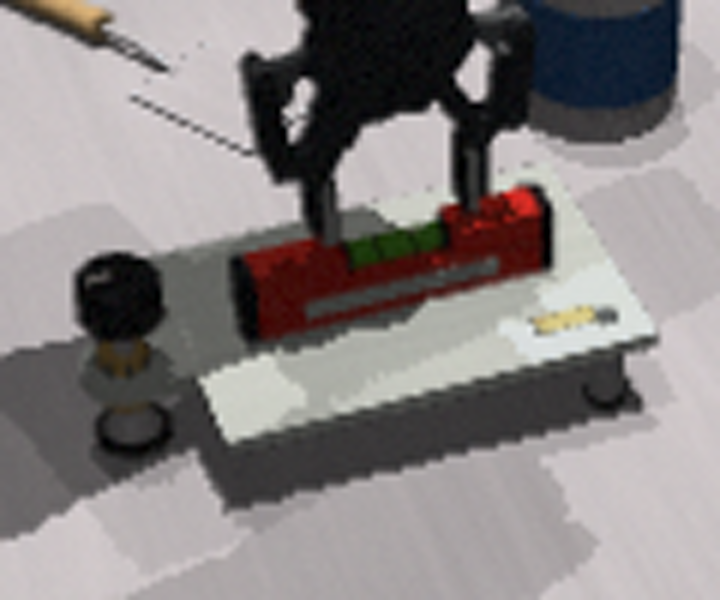

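Both fingertips hang over the red solid tops, the left one at crop (325,235) close to the gap edge. I widen slightly, shift 2 mm towards the knob, and press in small steps.

>>> carry_out([
  {"claw": 82, "dp": [2, 0, 0], "rot": [0, 0, 0]},
  {"claw": 82, "dp": [2, 3, 0], "rot": [0, 0, 0]},
  {"claw": 82, "dp": [2, 6, 0], "rot": [0, 0, 0]},
  {"claw": 82, "dp": [2, 7, 0], "rot": [0, 0, 0]},
  {"claw": 82, "dp": [2, 7, 0], "rot": [0, 0, 0]},
])

```text
time: 10.23
tool_pos: [0.5385, 0.1477, 0.0817]
eef_rot: [[-1.0, 0.017, 0.024], [-0.024, 0.0, -1.0], [-0.017, -1.0, 0.0]]
contact_force: [0.1, -1.3, 0.3]
finger_gap: 0.821
```

>>> carry_out([
  {"claw": 82, "dp": [0, 1, 0], "rot": [0, 0, 0]},
  {"claw": 82, "dp": [0, 2, 0], "rot": [0, 0, 0]},
  {"claw": 82, "dp": [0, 2, 0], "rot": [0, 0, 0]},
])

```text
time: 10.48
tool_pos: [0.5389, 0.1478, 0.0803]
eef_rot: [[-1.0, 0.018, 0.024], [-0.024, 0.0, -1.0], [-0.018, -1.0, -0.0]]
contact_force: [-0.7, -0.6, 1.8]
finger_gap: 0.818
```

>>> carry_out([
  {"claw": 82, "dp": [0, 0.5, 0], "rot": [0, 0, 0]},
  {"claw": 82, "dp": [0, 1, 0], "rot": [0, 0, 0]},
  {"claw": 82, "dp": [0, 1, 0], "rot": [0, 0, 0]},
])

```text
time: 10.73
tool_pos: [0.5389, 0.1478, 0.08]
eef_rot: [[-1.0, 0.019, 0.024], [-0.024, 0.001, -1.0], [-0.019, -1.0, -0.0]]
contact_force: [-4.5, -0.3, 11.3]
finger_gap: 0.823
```

>>> carry_out([
  {"claw": 82, "dp": [0, 1, 0], "rot": [0, 0, 0]},
  {"claw": 82, "dp": [0, 1.7, 0], "rot": [0, 0, 0]},
  {"claw": 82, "dp": [0, 1.7, 0], "rot": [0, 0, 0]},
  {"claw": 82, "dp": [0, 1.7, 0], "rot": [0, 0, 0]},
  {"claw": 82, "dp": [0, 1.7, 0], "rot": [0, 0, 0]},
  {"claw": 82, "dp": [0, 1.7, 0], "rot": [0, 0, 0]},
  {"claw": 82, "dp": [0, 1.7, 0], "rot": [0, 0, 0]},
  {"claw": 82, "dp": [0, 1.7, 0], "rot": [0, 0, 0]},
])

```text
time: 11.4
tool_pos: [0.539, 0.1479, 0.0796]
eef_rot: [[-0.999, 0.02, 0.024], [-0.024, 0.001, -1.0], [-0.02, -1.0, -0.001]]
contact_force: [-9.2, -1.9, 23.2]
finger_gap: 0.819
```

```bash
python3 - <<'E'
from h import *
grab('side','side8')
a=load('side8')['color'][140:240,240:360]
cv2.imwrite('pics/z9.png',cv2.resize(a,(720,600),interpolation=cv2.INTER_CUBIC)[:,:,::-1])
s=robot.sense(); print(s['contact_force'],s['ft_torque'])
E
```

```text
[-10.23059531  -2.08010979  23.96975561] [-0.33537214  0.98741024 -0.06270564]
```

View pics/z9.png

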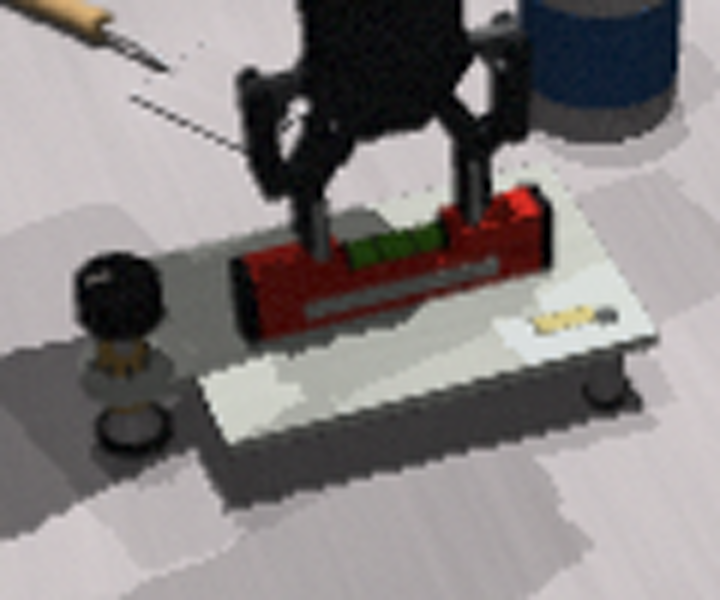

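>>> carry_out([
  {"claw": 82, "dp": [0.7, 0.5, 0], "rot": [0, 0, 0]},
  {"claw": 82, "dp": [0.7, 0.8, 0], "rot": [0, 0, 0]},
  {"claw": 82, "dp": [0.7, 0.8, 0], "rot": [0, 0, 0]},
  {"claw": 82, "dp": [0.7, 0.8, 0], "rot": [0, 0, 0]},
  {"claw": 82, "dp": [0.7, 0.8, 0], "rot": [0, 0, 0]},
  {"claw": 82, "dp": [0.7, 0.8, 0], "rot": [0, 0, 0]},
  {"claw": 82, "dp": [0.7, 0.8, 0], "rot": [0, 0, 0]},
  {"claw": 82, "dp": [0.7, 0.8, 0], "rot": [0, 0, 0]},
])

```text
time: 12.12
tool_pos: [0.5389, 0.1479, 0.0794]
eef_rot: [[-0.999, 0.022, 0.024], [-0.024, 0.001, -1.0], [-0.022, -1.0, -0.001]]
contact_force: [-9.6, -3.5, 28.3]
finger_gap: 0.824
```

>>> carry_out([
  {"claw": 82, "dp": [0, 0, 0], "rot": [0, 0, 0]},
  {"claw": 82, "dp": [0, 0, 0], "rot": [0, 0, 0]},
  {"claw": 82, "dp": [0, 0, 0], "rot": [0, 0, 0]},
  {"claw": 82, "dp": [-0.5, -3.5, 0], "rot": [0, 0, 0]},
  {"claw": 82, "dp": [-0.5, -20, 0], "rot": [0, 0, 0]},
  {"claw": 82, "dp": [-0.5, -60, 0], "rot": [0, 0, 0]},
  {"claw": 82, "dp": [-0.5, -75, 0], "rot": [0, 0, 0]},
  {"claw": 82, "dp": [-0.5, -75, 0], "rot": [0, 0, 0]},
])

```text
time: 12.78
tool_pos: [0.5393, 0.1483, 0.1554]
eef_rot: [[-0.999, 0.024, 0.024], [-0.024, 0.002, -1.0], [-0.024, -1.0, -0.001]]
contact_force: [0.5, 0.3, -0.1]
finger_gap: 0.824
```

```bash
python3 - <<'E'
from h import *
plan([0.401,0.1445,0.155],199.8)
f=grab('side','side9');g=grab('top','top9')
a=cv2.resize(f['color'][160:220,270:340],(560,480),interpolation=cv2.INTER_CUBIC)
cv2.imwrite('pics/z10.png',a[:,:,::-1])
m=redm(f,270,345,160,210)
u=uvof(m); P=depthpts(f,u); P=P[(P[:,2]>.05)&(P[:,2]<.12)]
T=P[P[:,2]>.084]; print(cv2.minAreaRect((T[:,:2]*1000).astype(np.float32)))
E
```

```text
t 12.78 pos [0.5393 0.1483 0.1554] yaw -178.6 q [ 15.5  18.   -6.1  64.6  -0.3 -75.9] F [ 0.5  0.3 -0.1] gap 0.824
dp [138.4  -3.    0.5] rot [-0.0024 -0.3211 -0.0242]
((540.3541870117188, 147.51560974121094), (146.14413452148438, 26.399938583374023), 0.966257631778717)
```

View pics/z10.png

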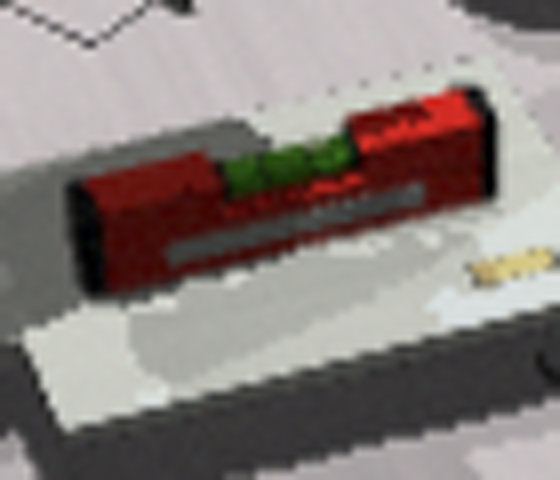

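The level stayed put at (0.540,0.148). The bubble is still at the far end, about (345,150), in the gripper's shadow. Next is the knob.

>>> carry_out([
  {"claw": 100, "dp": [30, 0, 0], "rot": [0, -0.08, -0.006]},
  {"claw": 100, "dp": [65, -1, 0], "rot": [0, -0.16, -0.012]},
  {"claw": 100, "dp": [100, -2, 0], "rot": [-0.001, -0.24, -0.018]},
  {"claw": 100, "dp": [125, -3, 0], "rot": [-0.002, -0.32, -0.024]},
  {"claw": 100, "dp": [138, -3, 0], "rot": [-0.002, -0.32, -0.024]},
  {"claw": 100, "dp": [138, -3, 0], "rot": [-0.002, -0.32, -0.024]},
  {"claw": 100, "dp": [138, -3, 0], "rot": [-0.002, -0.32, -0.024]},
])

```text
time: 13.47
tool_pos: [0.3987, 0.1443, 0.1512]
eef_rot: [[-0.941, -0.007, 0.338], [-0.338, -0.002, -0.941], [0.007, -1.0, 0.0]]
contact_force: [-0.0, 0.3, 0.9]
finger_gap: 0.999
```

```bash
python3 - <<'E'
from h import *
plan([0.4005,0.1443,0.071],199.8)
E
```

```text
t 13.47 pos [0.3987 0.1443 0.1512] yaw -160.26 q [ 19.9   6.7 -21.7  62.   -0.  -89.8] F [-0.   0.3  0.9] gap 0.999
dp [-2.3 80.2  0.6] rot [-0.     -0.001   0.0072]
```

>>> carry_out([
  {"claw": 100, "dp": [-2, 25, 0], "rot": [0, 0, 0.007]},
  {"claw": 100, "dp": [-2, 55, 0], "rot": [0, 0, 0.007]},
  {"claw": 100, "dp": [-2, 75, 0], "rot": [0, 0, 0.007]},
  {"claw": 100, "dp": [-2, 84, 0], "rot": [0, 0, 0.007]},
  {"claw": 100, "dp": [-2, 85, 0], "rot": [0, 0, 0.007]},
  {"claw": 100, "dp": [-2, 85, 0], "rot": [0, 0, 0.007]},
  {"claw": 100, "dp": [-2, 85, 0], "rot": [0, 0, 0.007]},
])

```text
time: 14.05
tool_pos: [0.4016, 0.1451, 0.0677]
eef_rot: [[-0.941, 0.002, 0.337], [-0.337, 0.001, -0.941], [-0.002, -1.0, -0.0]]
contact_force: [0.1, 0.8, -0.6]
finger_gap: 1.0
```

```bash
python3 - <<'E'
from h import *
plan([0.4005,0.1443,0.066],199.8)
grab('side','side10')
a=load('side10')['color'][140:240,220:340]
cv2.imwrite('pics/z11.png',cv2.resize(a,(720,600),interpolation=cv2.INTER_CUBIC)[:,:,::-1])
E
```

```text
t 14.05 pos [0.4016 0.1451 0.0677] yaw -160.28 q [ 19.9  11.3 -30.   48.5   0.  -89.9] F [ 0.1  0.8 -0.6] gap 1.0
dp [1.4 1.7 0.4] rot [ 0.     -0.0014 -0.0018]
```

View pics/z11.png

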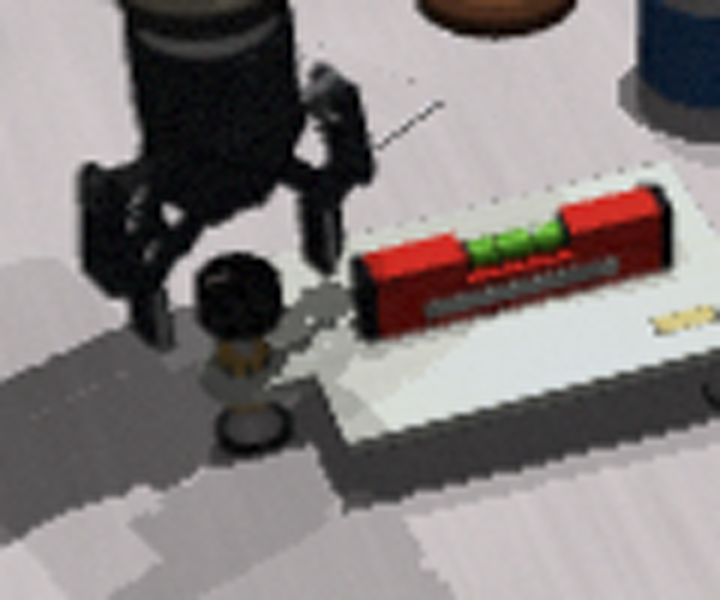

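The fingers straddle the knob, crop about (240,300). The near finger at (325,260) clears the level's end at (365,290), so I close.

>>> carry_out([
  {"claw": 35, "dp": [1, 1.5, 0], "rot": [0, 0, 0]},
  {"claw": 35, "dp": [1, 1.5, 0], "rot": [0, 0, 0]},
  {"claw": 35, "dp": [1, 1.5, 0], "rot": [0, 0, 0]},
  {"claw": 35, "dp": [1, 1.5, 0], "rot": [0, 0, 0]},
  {"claw": 35, "dp": [1, 1.5, 0], "rot": [0, 0, 0]},
  {"claw": 35, "dp": [1, 1.5, 0], "rot": [0, 0, 0]},
  {"claw": 35, "dp": [1, 1.5, 0], "rot": [0, 0, 0]},
], grip_force=40)

```text
time: 14.68
tool_pos: [0.4011, 0.145, 0.0664]
eef_rot: [[-0.941, 0.004, 0.338], [-0.338, 0.001, -0.941], [-0.004, -1.0, -0.0]]
contact_force: [2.1, -0.1, 5.2]
finger_gap: 0.473
```

>>> carry_out([
  {"claw": 35, "dp": [0, 0, 0], "rot": [0, 0.08, 0]},
  {"claw": 35, "dp": [0, 0, 0], "rot": [0, 0.18, 0]},
  {"claw": 35, "dp": [0, 0, 0], "rot": [0, 0.28, 0]},
  {"claw": 35, "dp": [0, 0, 0], "rot": [0, 0.38, 0]},
  {"claw": 35, "dp": [0, 0, 0], "rot": [0, 0.48, 0]},
  {"claw": 35, "dp": [0, 0, 0], "rot": [0, 0.58, 0]},
  {"claw": 35, "dp": [0, 0, 0], "rot": [0, 0.68, 0]},
  {"claw": 35, "dp": [0, 0, 0], "rot": [0, 0.78, 0]},
])

```text
time: 15.35
tool_pos: [0.4009, 0.145, 0.0664]
eef_rot: [[-0.905, 0.003, -0.426], [0.426, 0.001, -0.905], [-0.002, -1.0, -0.003]]
contact_force: [0.8, 1.4, 7.9]
finger_gap: 0.472
```

>>> carry_out([
  {"claw": 35, "dp": [0, 0, 0], "rot": [0, 0.1, 0]},
  {"claw": 35, "dp": [0, 0, 0], "rot": [0, 0.2, 0]},
  {"claw": 35, "dp": [0, 0, 0], "rot": [0, 0.3, 0]},
  {"claw": 35, "dp": [0, 0, 0], "rot": [0, 0.4, 0]},
  {"claw": 35, "dp": [0, 0, 0], "rot": [0, 0.5, 0]},
  {"claw": 35, "dp": [0, 0, 0], "rot": [0, 0.6, 0]},
  {"claw": 35, "dp": [0, 0, 0], "rot": [0, 0.7, 0]},
  {"claw": 35, "dp": [0, 0, 0], "rot": [0, 0.8, 0]},
])

```text
time: 16.02
tool_pos: [0.4007, 0.1452, 0.0664]
eef_rot: [[-0.325, 0.003, -0.946], [0.946, 0.002, -0.325], [0.001, -1.0, -0.003]]
contact_force: [0.5, 1.8, 7.4]
finger_gap: 0.473
```

```bash
python3 - <<'E'
from h import *
plan([0.4005,0.1443,0.066],199.8)
f=grab('side','side11')
a=f['color'][140:240,220:340]
cv2.imwrite('pics/z12.png',cv2.resize(a,(720,600),interpolation=cv2.INTER_CUBIC)[:,:,::-1])
for tag in('side10','side11'):
    f=load(tag)
    P=depthpts(f,uvof(box((480,640),285,352,170,225))); k=np.abs(P[:,2]-.05)<.006
    Q=P[k&(P[:,0]>.44)&(P[:,0]<.64)&(P[:,1]<.13)]; print(tag,len(Q),np.linalg.lstsq(np.c_[Q[:,:2],np.ones(len(Q))],Q[:,2],rcond=None)[0])
E
```

```text
t 16.02 pos [0.4007 0.1452 0.0664] yaw 108.95 q [ 19.9  11.3 -30.3  48.2   0.    0.9] F [0.5 1.8 7.4] gap 0.473
dp [-0.8  0.4  0.4] rot [ 0.003  -1.5856 -0.0022]
side10 849 [0.02073216 0.02103898 0.03623868]
side11 845 [0.01111692 0.02652434 0.04176732]
```

View pics/z12.png

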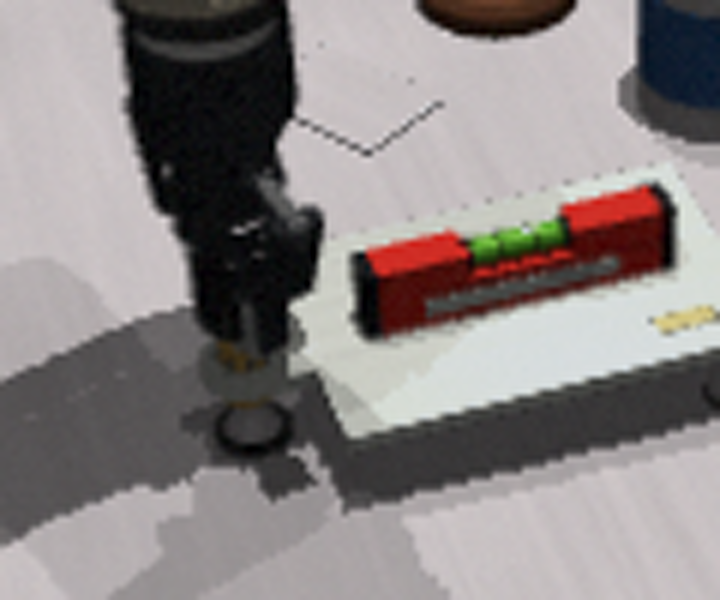

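The bubble has come to about (530,232), at the right-hand line, and the slope fell by about 10 mrad. I turn another 0.9 rad and let it settle.

>>> carry_out([
  {"claw": 35, "dp": [0, 0, 0], "rot": [0, 0.12, 0]},
  {"claw": 35, "dp": [0, 0, 0], "rot": [0, 0.24, 0]},
  {"claw": 35, "dp": [0, 0, 0], "rot": [0, 0.36, 0]},
  {"claw": 35, "dp": [0, 0, 0], "rot": [0, 0.48, 0]},
  {"claw": 35, "dp": [0, 0, 0], "rot": [0, 0.6, 0]},
  {"claw": 35, "dp": [0, 0, 0], "rot": [0, 0.72, 0]},
  {"claw": 35, "dp": [0, 0, 0], "rot": [0, 0.82, 0]},
  {"claw": 35, "dp": [0, 0, 0], "rot": [0, 0.9, 0]},
])

```text
time: 16.73
tool_pos: [0.4006, 0.1455, 0.0664]
eef_rot: [[0.539, 0.003, -0.842], [0.842, 0.002, 0.539], [0.003, -1.0, -0.001]]
contact_force: [0.9, 5.3, 7.4]
finger_gap: 0.473
```

>>> carry_out([
  {"claw": 35, "dp": [0, 0, 0]},
  {"claw": 35, "dp": [0, 0, 0]},
  {"claw": 35, "dp": [0, 0, 0]},
  {"claw": 35, "dp": [0, 0, 0]},
  {"claw": 35, "dp": [0, 0, 0]},
  {"claw": 35, "dp": [0, 0, 0]},
  {"claw": 35, "dp": [0, 0, 0]},
  {"claw": 35, "dp": [0, 0, 0]},
])

```text
invalid input
```

>>> carry_out([
  {"claw": 35, "dp": [0, 0, 0]},
  {"claw": 35, "dp": [0, 0, 0]},
  {"claw": 35, "dp": [0, 0, 0]},
  {"claw": 35, "dp": [0, 0, 0]},
  {"claw": 35, "dp": [0, 0, 0]},
  {"claw": 35, "dp": [0, 0, 0]},
  {"claw": 35, "dp": [0, 0, 0]},
  {"claw": 35, "dp": [0, 0, 0]},
])

```text
invalid input
```

```bash
python3 - <<'E'
from h import *
plan([0.4005,0.1443,0.066],199.8)
f=grab('side','side12')
a=f['color'][160:205,270:340]
cv2.imwrite('pics/z13.png',cv2.resize(a,(770,495),interpolation=cv2.INTER_CUBIC)[:,:,::-1])
for tag in('side12',):
    f=load(tag)
    P=depthpts(f,uvof(box((480,640),285,352,170,225))); k=np.abs(P[:,2]-.05)<.006
    Q=P[k&(P[:,0]>.44)&(P[:,0]<.64)&(P[:,1]<.13)]; print(tag,len(Q),np.linalg.lstsq(np.c_[Q[:,:2],np.ones(len(Q))],Q[:,2],rcond=None)[0])
E
```

```text
t 16.73 pos [0.4006 0.1455 0.0664] yaw 57.37 q [ 19.9  11.3 -30.3  48.2   0.1  52.5] F [0.9 5.3 7.4] gap 0.473
dp [-1.1  0.4 -0.5] rot [ 0.0045 -2.4858 -0.    ]
side12 854 [0.00475198 0.03089341 0.04527793]
```

View pics/z13.png

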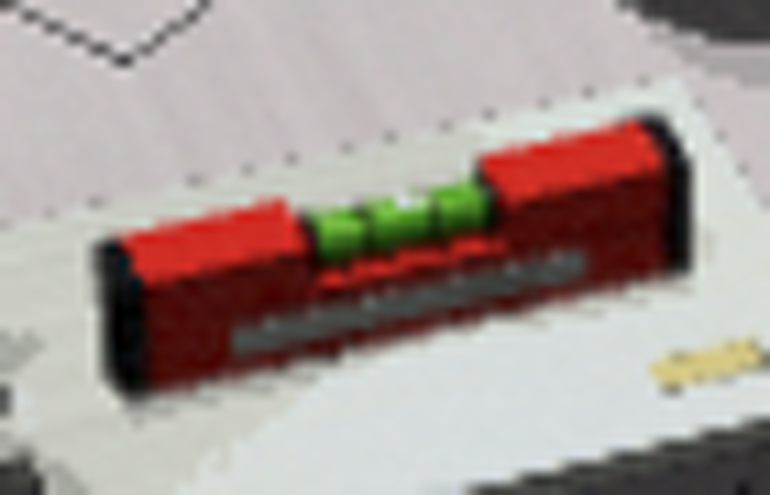

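>>> carry_out([
  {"claw": 35, "dp": [0, 0, 0], "rot": [0, 0, 0]},
  {"claw": 35, "dp": [0, 0, 0], "rot": [0, 0, 0]},
  {"claw": 35, "dp": [0, 0, 0], "rot": [0, 0, 0]},
  {"claw": 35, "dp": [0, 0, 0], "rot": [0, 0, 0]},
  {"claw": 35, "dp": [0, 0, 0], "rot": [0, 0, 0]},
  {"claw": 35, "dp": [0, 0, 0], "rot": [0, 0, 0]},
  {"claw": 35, "dp": [0, 0, 0], "rot": [0, 0, 0]},
  {"claw": 35, "dp": [0, 0, 0], "rot": [0, 0, 0]},
])

```text
time: 17.45
tool_pos: [0.4006, 0.1454, 0.0664]
eef_rot: [[0.535, 0.003, -0.845], [0.845, 0.002, 0.535], [0.003, -1.0, -0.001]]
contact_force: [-0.1, 3.9, 7.2]
finger_gap: 0.476
```

>>> carry_out([
  {"claw": 35, "dp": [0, 0, 0], "rot": [0, 0, 0]},
  {"claw": 35, "dp": [0, 0, 0], "rot": [0, 0, 0]},
  {"claw": 35, "dp": [0, 0, 0], "rot": [0, 0, 0]},
  {"claw": 35, "dp": [0, 0, 0], "rot": [0, 0, 0]},
  {"claw": 35, "dp": [0, 0, 0], "rot": [0, 0, 0]},
  {"claw": 35, "dp": [0, 0, 0], "rot": [0, 0, 0]},
  {"claw": 35, "dp": [0, 0, 0], "rot": [0, 0, 0]},
  {"claw": 35, "dp": [0, 0, 0], "rot": [0, 0, 0]},
])

```text
time: 18.12
tool_pos: [0.4007, 0.1455, 0.0664]
eef_rot: [[0.535, 0.003, -0.845], [0.845, 0.002, 0.535], [0.003, -1.0, -0.001]]
contact_force: [0.4, 4.5, 7.2]
finger_gap: 0.471
```

```bash
cat >> h.py <<'E'
def vial(f,b):
    # vial pixels in a side picture: level axis position (mm from red middle) vs whiteness
    h=hsv(f); a=f['color'].astype(int)
    m=redm(f,*b); P=depthpts(f,uvof(m)); k=(P[:,2]>.05)&(P[:,2]<.12); P=P[k]
    xc=(np.percentile(P[:,0],0.5)+np.percentile(P[:,0],99.5))/2
    g=(h[...,0]>30)&(h[...,0]<80)&(h[...,1]>110)&(h[...,2]>50)&box(h.shape,*b)
    hull=cv2.convexHull(uvof(g).astype(np.int32)); M=np.zeros(h.shape[:2],np.uint8); cv2.fillConvexPoly(M,hull,1)
    u=uvof(M>0); X=onplane(f,u,.083)
    s=(xc-X[:,0])*1000
    col=a[u[:,1],u[:,0]]
    print('red mid x',xc.round(4),'vial s range',s.min().round(1),s.max().round(1))
    for lo in range(-30,30,2):
        q=col[(s>=lo)&(s<lo+2)]
        if len(q): print(lo+1,len(q),q.mean(0).round(0),'maxR',q[:,0].max(),'maxB',q[:,2].max(),'minG',q[:,1].min())
E
python3 - <<'E'
from h import *
f=grab('side','side13')
a=f['color'][160:205,270:340]
cv2.imwrite('pics/z14.png',cv2.resize(a,(770,495),interpolation=cv2.INTER_CUBIC)[:,:,::-1])
vial(f,(270,345,160,210))
E
```

```text
red mid x 0.5409 vial s range -23.8 23.5
-23 2 [ 80. 132.  46.] maxR 87 maxB 55 minG 132
-21 2 [ 76. 134.  40.] maxR 102 maxB 54 minG 94
-19 3 [ 79. 140.  42.] maxR 93 maxB 50 minG 101
-17 2 [ 66. 108.  32.] maxR 100 maxB 55 minG 51
-15 2 [ 76. 138.  40.] maxR 94 maxB 51 minG 109
-13 4 [ 80. 129.  48.] maxR 112 maxB 75 minG 62
-11 2 [62. 98. 36.] maxR 87 maxB 56 minG 70
-9 4 [ 81. 114.  58.] maxR 131 maxB 110 minG 54
-7 3 [ 91. 116.  66.] maxR 168 maxB 151 minG 28
-5 4 [ 88. 126.  65.] maxR 179 maxB 173 minG 46
-3 2 [129. 160. 120.] maxR 202 maxB 212 minG 105
-1 3 [105. 145.  77.] maxR 178 maxB 163 minG 54
1 3 [ 76. 122.  42.] maxR 126 maxB 78 minG 69
3 2 [112. 154.  82.] maxR 158 maxB 131 minG 122
5 4 [ 89. 137.  56.] maxR 137 maxB 110 minG 80
7 2 [58. 95. 30.] maxR 71 maxB 41 minG 84
9 4 [49. 79. 24.] maxR 64 maxB 36 minG 45
11 2 [ 66. 104.  35.] maxR 103 maxB 56 minG 38
13 4 [ 76. 131.  39.] maxR 116 maxB 65 minG 63
15 2 [ 92. 146.  54.] maxR 117 maxB 76 minG 119
17 2 [ 77. 130.  41.] maxR 115 maxB 66 minG 73
19 3 [ 74. 130.  39.] maxR 105 maxB 58 minG 87
21 1 [ 72. 130.  37.] maxR 72 maxB 37 minG 130
23 3 [53. 66. 29.] maxR 59 maxB 34 minG 30
```

View pics/z14.png

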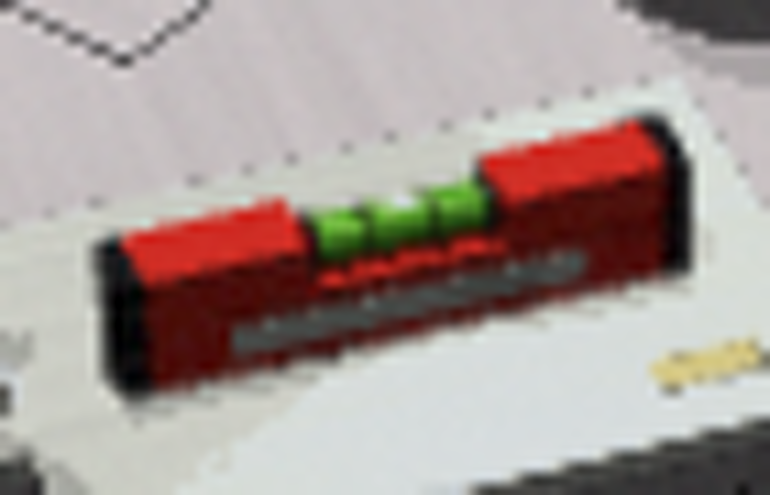

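The pale bubble spans about -9 to +6 mm along the vial, and the lines sit near ±9.5, so it lies between them but slightly to the far end. I trim by another 0.3 rad.

>>> carry_out([
  {"claw": 35, "dp": [0, 0, 0], "rot": [0, 0.1, 0]},
  {"claw": 35, "dp": [0, 0, 0], "rot": [0, 0.2, 0]},
  {"claw": 35, "dp": [0, 0, 0], "rot": [0, 0.3, 0]},
  {"claw": 35, "dp": [0, 0, 0], "rot": [0, 0.3, 0]},
  {"claw": 35, "dp": [0, 0, 0], "rot": [0, 0.3, 0]},
  {"claw": 35, "dp": [0, 0, 0], "rot": [0, 0.3, 0]},
  {"claw": 65, "dp": [0, 0, 0], "rot": [0, 0.3, 0]},
  {"claw": 65, "dp": [0, 0, 0], "rot": [0, 0.3, 0]},
])

```text
time: 18.83
tool_pos: [0.3995, 0.1445, 0.0655]
eef_rot: [[0.761, 0.001, -0.649], [0.649, 0.0, 0.761], [0.001, -1.0, -0.0]]
contact_force: [-0.1, -0.9, -0.2]
finger_gap: 0.65
```

>>> carry_out([
  {"claw": 70, "dp": [0, 0, 0], "rot": [0, 0, 0]},
  {"claw": 70, "dp": [0, 0, 0], "rot": [0, 0, 0]},
  {"claw": 70, "dp": [0, -10, 0], "rot": [0, 0, 0]},
  {"claw": 70, "dp": [0, -35, 0], "rot": [0, 0, 0]},
  {"claw": 70, "dp": [0, -70, 0], "rot": [0, 0, 0]},
  {"claw": 70, "dp": [0, -95, 0], "rot": [0, 0, 0]},
  {"claw": 70, "dp": [0, -100, 0], "rot": [0, 0, 0]},
  {"claw": 70, "dp": [0, -100, 0], "rot": [0, 0, 0]},
])

```text
time: 19.5
tool_pos: [0.4007, 0.1448, 0.1669]
eef_rot: [[0.761, 0.004, -0.649], [0.649, 0.001, 0.761], [0.004, -1.0, -0.002]]
contact_force: [1.3, -0.1, 0.3]
finger_gap: 0.702
```

```bash
python3 - <<'E'
from h import *
plan([0.54,0.148,0.15],181.45)
f=grab('side','side14')
a=f['color'][160:205,270:340]
cv2.imwrite('pics/z15.png',cv2.resize(a,(770,495),interpolation=cv2.INTER_CUBIC)[:,:,::-1])
g=grab('top','top14')['color'][165:280,225:325]
cv2.imwrite('pics/z16.png',cv2.resize(g,(500,575),interpolation=cv2.INTER_CUBIC)[:,:,::-1])
E
```

```text
t 19.5 pos [0.4007 0.1448 0.1669] yaw 40.45 q [ 19.9   5.8 -20.4  63.6  -0.   69.4] F [ 1.3 -0.1  0.3] gap 0.702
dp [108.   17.5 -88. ] rot [ 5.3000e-03 -2.4609e+00 -2.0000e-04]
```

View pics/z15.png

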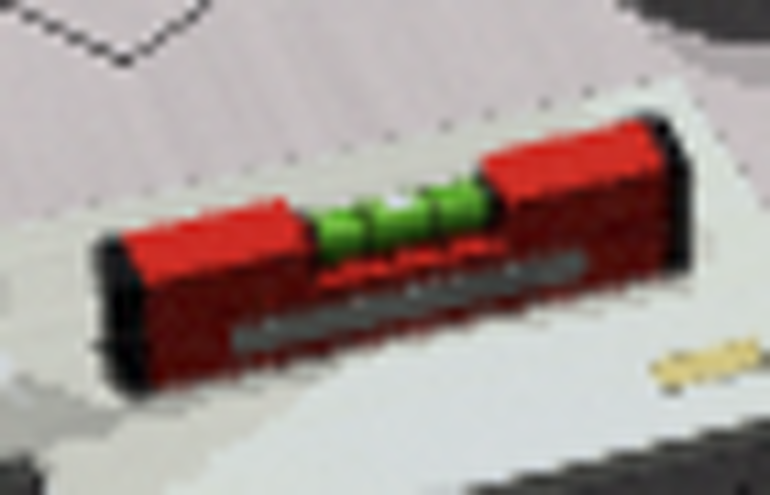

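View pics/z16.png

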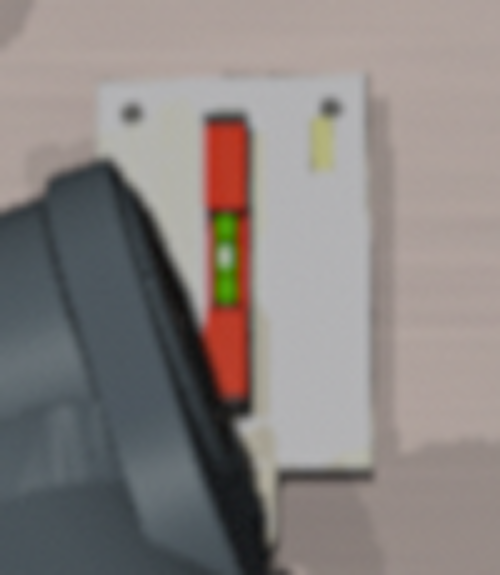

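```bash
python3 - <<'E'
from h import *
f=load('top14'); a=f['color'].astype(int)
h=hsv(f)
print('col x=268..272, rows 205-228 (R,G,B)')
for v in range(183,250):
    seg=a[v,266:274]; print(v, onplane(f,[[270,v]],.085)[0,:2].round(4), seg[:,0].max(), seg[:,1].max(), seg[:,2].max(), seg[3].tolist(),seg[4].tolist())
E
```

```text
col x=268..272, rows 205-228 (R,G,B)
183 [0.6321 0.1496] 179 179 181 [179, 178, 180] [178, 178, 180]
184 [0.6294 0.1496] 180 179 181 [180, 179, 181] [179, 179, 180]
185 [0.6266 0.1496] 179 179 181 [176, 176, 177] [177, 176, 178]
186 [0.6238 0.1495] 171 171 173 [159, 159, 158] [159, 159, 158]
187 [0.6211 0.1495] 144 145 146 [121, 122, 120] [120, 121, 119]
188 [0.6183 0.1494] 110 106 107 [83, 75, 72] [82, 75, 72]
189 [0.6155 0.1494] 119 89 88 [107, 51, 45] [107, 52, 45]
190 [0.6128 0.1493] 155 90 86 [154, 52, 39] [154, 52, 39]
191 [0.61   0.1493] 180 92 85 [179, 52, 35] [180, 55, 39]
192 [0.6073 0.1493] 185 91 85 [184, 55, 35] [185, 55, 35]
193 [0.6045 0.1492] 184 91 85 [183, 55, 35] [184, 55, 36]
194 [0.6017 0.1492] 184 91 84 [183, 55, 35] [184, 56, 37]
195 [0.599  0.1491] 184 92 85 [184, 56, 37] [183, 56, 36]
196 [0.5962 0.1491] 184 92 85 [183, 55, 36] [183, 57, 37]
197 [0.5935 0.149 ] 184 91 84 [183, 57, 36] [184, 57, 36]
198 [0.5908 0.149 ] 184 91 85 [183, 56, 36] [183, 57, 36]
199 [0.588 0.149] 184 92 86 [183, 54, 36] [183, 57, 37]
200 [0.5853 0.1489] 184 91 84 [183, 55, 33] [183,
[... 2173 characters left out ...]
, 41] [184, 61, 43]
238 [0.4826 0.1473] 185 61 42 [178, 59, 40] [184, 61, 42]
239 [0.4799 0.1473] 185 62 43 [172, 57, 39] [185, 62, 43]
240 [0.4772 0.1473] 186 63 44 [168, 56, 39] [185, 63, 44]
241 [0.4746 0.1472] 186 61 43 [157, 53, 38] [181, 60, 41]
242 [0.4719 0.1472] 180 63 45 [139, 48, 36] [172, 59, 43]
243 [0.4692 0.1472] 154 61 50 [113, 44, 35] [145, 57, 46]
244 [0.4666 0.1471] 109 58 52 [78, 39, 34] [104, 53, 47]
245 [0.4639 0.1471] 66 50 48 [47, 33, 31] [62, 45, 43]
246 [0.4613 0.147 ] 42 38 39 [29, 27, 27] [33, 30, 29]
247 [0.4586 0.147 ] 50 50 48 [28, 28, 26] [30, 29, 27]
248 [0.456 0.147] 98 97 96 [29, 28, 28] [34, 33, 29]
249 [0.4533 0.1469] 141 140 139 [25, 25, 26] [37, 36, 34]
```

>>> carry_out([
  {"claw": 70, "dp": [0, 0, 0], "rot": [0, 0, 0]},
  {"claw": 70, "dp": [0, 0, 0], "rot": [0, 0, 0]},
  {"claw": 70, "dp": [0, 0, 0], "rot": [0, 0, 0]},
  {"claw": 70, "dp": [0, 0, 0], "rot": [0, 0, 0]},
  {"claw": 70, "dp": [0, 0, 0], "rot": [0, 0, 0]},
  {"claw": 70, "dp": [0, 0, 0], "rot": [0, 0, 0]},
  {"claw": 70, "dp": [0, 0, 0], "rot": [0, 0, 0]},
  {"claw": 70, "dp": [0, 0, 0], "rot": [0, 0, 0]},
])

```text
time: 20.27
tool_pos: [0.3996, 0.1445, 0.1655]
eef_rot: [[0.761, 0.001, -0.649], [0.649, 0.0, 0.761], [0.001, -1.0, -0.0]]
contact_force: [0.3, -1.3, -0.1]
finger_gap: 0.699
```

```bash
cat >> h.py <<'E'
def bub_top(f,c0=266,c1=274):
    a=f['color'].astype(float)[205:229,c0:c1]; h=hsv(f)[205:229,c0:c1]
    v=np.arange(205,229)
    g=((h[...,0]>30)&(h[...,0]<85)); cols=np.nonzero(g.sum(0)>8)[0]; 
    B=np.clip(a[:,cols,2]-30,0,None).mean(1)*((v>209)&(v<223)); G=a[:,cols,1].mean(1)
    ctr=(v*B).sum()/B.sum()
    print('cols',cols+c0,'bubble row',ctr.round(2)); print(np.c_[v,G.round(),a[:,cols,2].mean(1).round(),a[:,cols,0].mean(1).round()].astype(int)[2:22].T)
    return ctr
E
python3 - <<'E'
from h import *
f=grab('top','top15'); bub_top(load('top14')); bub_top(f)
f=grab('side','side15')
a=f['color'].astype(int)
for v in range(174,188): print(v,[tuple(x) for x in a[v,296:318].tolist()] if v in(177,178,179,180,181) else '')
E
```

```text
cols [268 269 270 271] bubble row 215.78
[[207 208 209 210 211 212 213 214 215 216 217 218 219 220 221 222 223 224
  225 226]
 [ 66 104 129 136 130 116 114 133 146 150 146 135 120 120 131 137 134 120
   92  61]
 [ 26   5   6   7   6   4  38  77 107 116  98  60  18   6   6   7   6   7
   20  34]
 [ 91  63  72  79  78  74  82 107 128 135 123 101  81  76  79  81  79  74
   83 122]]
cols [268 269 270 271] bubble row 215.79
[[207 208 209 210 211 212 213 214 215 216 217 218 219 220 221 222 223 224
  225 226]
 [ 66 104 129 136 130 116 114 132 147 149 147 134 120 120 131 137 134 120
   92  61]
 [ 24   5   6   7   6   3  38  76 107 116  99  61  20   6   6   7   6   6
   20  35]
 [ 91  63  72  80  78  73  82 107 128 134 123 100  81  75  79  81  79  74
   83 123]]
174 
175 
176 
177 [(200, 201, 192), (199, 200, 191), (198, 201, 193), (196, 198, 191), (193, 196, 187), (195, 196, 189), (187, 191, 180), (186, 190, 177), (190, 197, 183), (198, 202, 194), (172, 182, 166), (148, 167, 128), (92, 118, 70), (89, 157, 51), (90, 165, 48), (90, 164, 46), (103, 175, 56), (85, 128, 52), (52, 59, 44), (118, 2
[... 693 characters left out ...]
 14, 11), (70, 9, 10), (73, 15, 10)]
180 [(204, 41, 35), (134, 35, 29), (61, 59, 32), (103, 170, 57), (116, 187, 68), (113, 181, 65), (98, 162, 54), (53, 91, 27), (67, 122, 33), (60, 117, 31), (61, 114, 35), (56, 105, 31), (48, 92, 24), (31, 51, 18), (35, 63, 13), (33, 59, 16), (29, 46, 8), (32, 44, 6), (26, 16, 8), (47, 7, 5), (72, 11, 7), (75, 14, 13)]
181 [(201, 44, 35), (126, 26, 16), (57, 33, 31), (70, 124, 36), (66, 123, 34), (62, 116, 30), (60, 108, 30), (37, 63, 16), (43, 82, 19), (41, 76, 21), (34, 62, 12), (30, 53, 11), (33, 46, 7), (24, 16, 3), (42, 22, 6), (78, 28, 14), (89, 21, 11), (99, 19, 15), (83, 16, 10), (85, 16, 16), (76, 14, 11), (73, 10, 6)]
182 
183 
184 
185 
186 
187
```

The bubble is steady and about 1 mm off centre towards the far end, in top picture row 215.8 against the lines' middle at about 216.2. I trim by 0.2 rad more for margin.

>>> carry_out([
  {"claw": 70, "dp": [1, 35, 0], "rot": [0, 0, 0]},
  {"claw": 70, "dp": [1, 70, 0], "rot": [0, 0, 0]},
  {"claw": 70, "dp": [1, 92, 0], "rot": [0, 0, 0]},
  {"claw": 70, "dp": [1, 99, 0], "rot": [0, 0, 0]},
  {"claw": 70, "dp": [1, 99, 0], "rot": [0, 0, 0]},
  {"claw": 35, "dp": [1, 99, 0], "rot": [0, 0, 0]},
  {"claw": 35, "dp": [1, 99, 0], "rot": [0, 0, 0]},
  {"claw": 35, "dp": [1, 99, 0], "rot": [0, 0, 0]},
])

```text
time: 21.03
tool_pos: [0.4011, 0.1453, 0.0679]
eef_rot: [[0.761, 0.002, -0.649], [0.649, 0.001, 0.761], [0.002, -1.0, -0.001]]
contact_force: [-1.7, -2.5, 5.7]
finger_gap: 0.473
```

>>> carry_out([
  {"claw": 35, "dp": [0, 0, 0], "rot": [0, 0, 0]},
  {"claw": 35, "dp": [0, 0, 0], "rot": [0, 0, 0]},
  {"claw": 35, "dp": [0, 0, 0], "rot": [0, 0.07, 0]},
  {"claw": 35, "dp": [0, 0, 0], "rot": [0, 0.14, 0]},
  {"claw": 35, "dp": [0, 0, 0], "rot": [0, 0.2, 0]},
  {"claw": 35, "dp": [0, 0, 0], "rot": [0, 0.2, 0]},
  {"claw": 35, "dp": [0, 0, 0], "rot": [0, 0.2, 0]},
  {"claw": 35, "dp": [0, 0, 0], "rot": [0, 0.2, 0]},
])

```text
time: 21.7
tool_pos: [0.4011, 0.1453, 0.0679]
eef_rot: [[0.875, 0.003, -0.485], [0.485, 0.001, 0.875], [0.003, -1.0, -0.001]]
contact_force: [-2.1, -1.6, 8.8]
finger_gap: 0.473
```

>>> carry_out([
  {"claw": 70, "dp": [0, 0, 0], "rot": [0, 0, 0]},
  {"claw": 70, "dp": [0, 0, 0], "rot": [0, 0, 0]},
  {"claw": 70, "dp": [0, 0, 0], "rot": [0, 0, 0]},
  {"claw": 70, "dp": [0, 0, 0], "rot": [0, 0, 0]},
  {"claw": 70, "dp": [0, -15, 0], "rot": [0, 0, 0]},
  {"claw": 70, "dp": [0, -50, 0], "rot": [0, 0, 0]},
  {"claw": 70, "dp": [0, -85, 0], "rot": [0, 0, 0]},
  {"claw": 70, "dp": [0, -90, 0], "rot": [0, 0, 0]},
])

```text
time: 22.37
tool_pos: [0.4027, 0.146, 0.1613]
eef_rot: [[0.875, 0.007, -0.485], [0.485, 0.003, 0.875], [0.007, -1.0, -0.001]]
contact_force: [1.3, 1.1, 0.6]
finger_gap: 0.696
```

>>> carry_out([
  {"claw": 82, "dp": [0, 0, 0], "rot": [0, 0, 0]},
  {"claw": 82, "dp": [0, 0, 0], "rot": [0, 0, 0]},
  {"claw": 82, "dp": [0, 0, 0], "rot": [0, 0, 0]},
  {"claw": 82, "dp": [0, 0, 0], "rot": [0, 0, 0]},
  {"claw": 82, "dp": [0, 0, 0], "rot": [0, 0, 0]},
  {"claw": 82, "dp": [0, 0, 0], "rot": [0, 0, 0]},
])

```text
time: 22.87
tool_pos: [0.3999, 0.145, 0.1557]
eef_rot: [[0.875, -0.001, -0.485], [0.485, -0.0, 0.875], [-0.001, -1.0, 0.0]]
contact_force: [-0.5, 0.1, -0.5]
finger_gap: 0.819
```

```bash
python3 - <<'E'
from h import *
f=grab('top','top16'); bub_top(f); grab('side','side16')
plan([0.54,0.148,0.155],181.45)
plan([0.54,0.148,0.155],1.45)
E
```

```text
cols [268 269 270 271] bubble row 216.04
[[207 208 209 210 211 212 213 214 215 216 217 218 219 220 221 222 223 224
  225 226]
 [ 66 104 130 136 129 115 116 134 147 150 146 136 119 118 131 137 133 117
   87  58]
 [ 24   5   6   7   6   4  24  67 102 116 103  70  28   5   6   7   6   8
   20  35]
 [ 91  62  73  80  78  73  80 102 126 134 125 104  82  76  79  81  79  72
   82 123]]
t 22.97 pos [0.4002 0.1451 0.156 ] yaw 29.0 q [ 19.9   6.4 -21.4  62.3   0.   80.9] F [ 0.7  1.1 -0. ] gap 0.818
dp [123.7   1.  -65.2] rot [-2.0000e-04 -2.6608e+00  0.0000e+00]
t 22.97 pos [0.4002 0.1451 0.156 ] yaw 29.0 q [ 19.9   6.4 -21.4  62.3   0.   80.9] F [ 0.7  1.1 -0. ] gap 0.818
dp [123.7   1.  -65.2] rot [-0.000e+00  4.808e-01 -2.000e-04]
```

Bubble row 216.04, symmetric between the line dips at about 212.5 and 219.5. I move back over the level for the final press.

>>> carry_out([
  {"claw": 82, "dp": [30, 0, -16], "rot": [0, 0.1, 0]},
  {"claw": 82, "dp": [60, 0, -32], "rot": [0, 0.22, 0]},
  {"claw": 82, "dp": [90, 0, -47], "rot": [0, 0.34, 0]},
  {"claw": 82, "dp": [115, 0, -60], "rot": [0, 0.45, 0]},
  {"claw": 82, "dp": [123, 1, -65], "rot": [0, 0.481, 0]},
  {"claw": 82, "dp": [123, 1, -65], "rot": [0, 0.481, 0]},
  {"claw": 82, "dp": [123, 1, -65], "rot": [0, 0.481, 0]},
  {"claw": 82, "dp": [123, 1, -65], "rot": [0, 0.481, 0]},
])

```text
time: 23.63
tool_pos: [0.5384, 0.1478, 0.1553]
eef_rot: [[1.0, -0.001, -0.026], [0.026, -0.0, 1.0], [-0.001, -1.0, 0.0]]
contact_force: [-0.0, 0.1, 1.0]
finger_gap: 0.817
```

```bash
python3 - <<'E'
from h import *
plan([0.539,0.148,0.09],1.45)
E
```

```text
t 23.63 pos [0.5384 0.1478 0.1553] yaw 1.52 q [ 15.3  18.9  -4.7  66.4   0.  103.8] F [-0.   0.1  1. ] gap 0.817
dp [ 0.7 65.3  0.2] rot [-0.      0.0011 -0.0007]
```

>>> carry_out([
  {"claw": 82, "dp": [0.5, 25, 0], "rot": [0, 0, 0]},
  {"claw": 82, "dp": [0.5, 50, 0], "rot": [0, 0, 0]},
  {"claw": 82, "dp": [0.5, 65, 0], "rot": [0, 0, 0]},
  {"claw": 82, "dp": [0.5, 69, 0], "rot": [0, 0, 0]},
  {"claw": 82, "dp": [0.5, 69, 0], "rot": [0, 0, 0]},
  {"claw": 82, "dp": [0.5, 69, 0], "rot": [0, 0, 0]},
])

```text
time: 24.13
tool_pos: [0.5399, 0.1481, 0.0876]
eef_rot: [[1.0, 0.001, -0.026], [0.026, 0.0, 1.0], [0.001, -1.0, 0.0]]
contact_force: [0.1, -0.1, 0.1]
finger_gap: 0.82
```

>>> carry_out([
  {"claw": 82, "dp": [0, 1.5, 0], "rot": [0, 0, 0]},
  {"claw": 82, "dp": [0, 3, 0], "rot": [0, 0, 0]},
  {"claw": 82, "dp": [0, 3.5, 0], "rot": [0, 0, 0]},
  {"claw": 82, "dp": [0, 3.5, 0], "rot": [0, 0, 0]},
])

```text
time: 24.47
tool_pos: [0.5402, 0.148, 0.0834]
eef_rot: [[1.0, 0.001, -0.025], [0.025, 0.0, 1.0], [0.001, -1.0, 0.0]]
contact_force: [-0.4, -0.1, 0.5]
finger_gap: 0.818
```

>>> carry_out([
  {"claw": 82, "dp": [-0.5, 0.8, 0], "rot": [0, 0, 0]},
  {"claw": 82, "dp": [-0.8, 1.5, 0], "rot": [0, 0, 0]},
  {"claw": 82, "dp": [-0.8, 2, 0], "rot": [0, 0, 0]},
  {"claw": 82, "dp": [-0.8, 2, 0], "rot": [0, 0, 0]},
  {"claw": 82, "dp": [-0.8, 2, 0], "rot": [0, 0, 0]},
])

```text
time: 24.88
tool_pos: [0.5395, 0.148, 0.0818]
eef_rot: [[1.0, 0.002, -0.025], [0.025, 0.001, 1.0], [0.002, -1.0, 0.001]]
contact_force: [-2.7, -1.1, 7.5]
finger_gap: 0.818
```

```bash
python3 - <<'E'
from h import *
f=grab('side','side17')
a=f['color'][140:215,250:350]
cv2.imwrite('pics/z17.png',cv2.resize(a,(800,600),interpolation=cv2.INTER_CUBIC)[:,:,::-1])
s=robot.sense();print(np.round(s['contact_force'],1),np.round(s['ft_torque'],2))
E
```

```text
[-2.5 -0.1  7.3] [-0.09  0.21 -0.08]
```

View pics/z17.png

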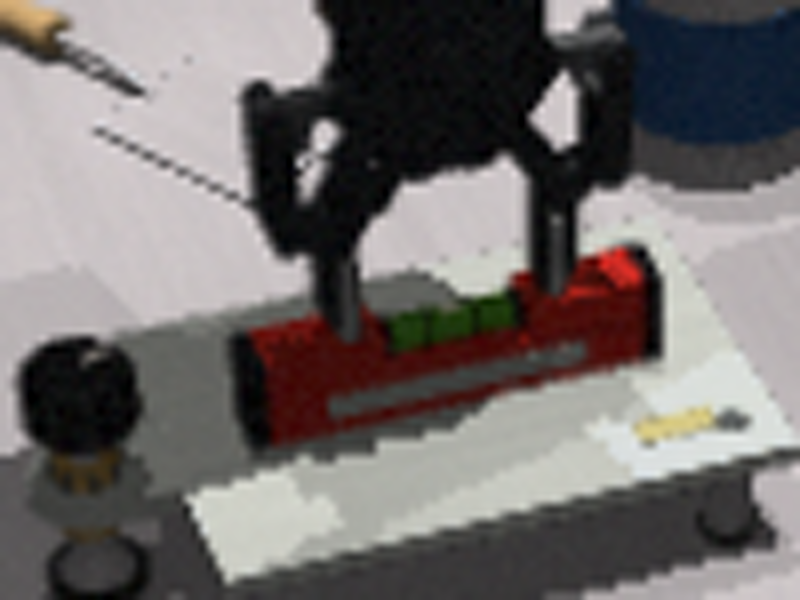

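>>> carry_out([
  {"claw": 82, "dp": [-0.3, 0.7, 0], "rot": [0, 0, 0]},
  {"claw": 82, "dp": [-0.7, 1.4, 0], "rot": [0, 0, 0]},
  {"claw": 82, "dp": [-1, 2, 0], "rot": [0, 0, 0]},
  {"claw": 82, "dp": [-1, 2.2, 0], "rot": [0, 0, 0]},
  {"claw": 82, "dp": [-1, 2.2, 0], "rot": [0, 0, 0]},
  {"claw": 82, "dp": [-1, 2.2, 0], "rot": [0, 0, 0]},
  {"claw": 82, "dp": [-1, 2.2, 0], "rot": [0, 0, 0]},
  {"claw": 82, "dp": [-1, 2.2, 0], "rot": [0, 0, 0]},
])

```text
time: 25.6
tool_pos: [0.5393, 0.1481, 0.0813]
eef_rot: [[1.0, 0.004, -0.025], [0.025, 0.001, 1.0], [0.004, -1.0, 0.001]]
contact_force: [-5.3, -1.8, 22.3]
finger_gap: 0.822
```

>>> carry_out([
  {"claw": 82, "dp": [0, 0, 0], "rot": [0, 0, 0]},
  {"claw": 82, "dp": [0, 0, 0], "rot": [0, 0, 0]},
  {"claw": 82, "dp": [0, 0, 0], "rot": [0, 0, 0]},
  {"claw": 82, "dp": [0, 0, 0], "rot": [0, 0, 0]},
  {"claw": 82, "dp": [0, 0, 0], "rot": [0, 0, 0]},
  {"claw": 82, "dp": [0, 0, 0], "rot": [0, 0, 0]},
  {"claw": 82, "dp": [0, 0, 0], "rot": [0, 0, 0]},
  {"claw": 82, "dp": [0, 0, 0], "rot": [0, 0, 0]},
])

```text
time: 26.27
tool_pos: [0.5393, 0.1481, 0.0813]
eef_rot: [[1.0, 0.004, -0.025], [0.025, 0.001, 1.0], [0.004, -1.0, 0.001]]
contact_force: [-5.1, -2.2, 21.4]
finger_gap: 0.822
```

```bash
python3 - <<'E'
from h import *
f=grab('side','side18')
s=robot.sense();print(np.round(s['contact_force'],1),np.round(s['ft_torque'],2))
a=f['color'][160:205,275:335].astype(float); a=np.clip(a*2.2,0,255).astype(np.uint8)
cv2.imwrite('pics/z18.png',cv2.resize(a,(800,600),interpolation=cv2.INTER_CUBIC)[:,:,::-1])
# compare with lit picture of the settled state
for tag in('side16','side17','side18'):
    c=load(tag)['color'].astype(int)
    for v in(177,178,179): print(tag,v,'B',c[v,297:316,2].tolist(),'G',c[v,297:316,1].tolist())
    m=redm(load(tag),270,345,160,210); u=uvof(m); P=depthpts(load(tag),u); P=P[(P[:,2]>.05)&(P[:,2]<.12)]
    print(tag,np.percentile(P,[1,99],axis=0).round(4).tolist())
E
```

```text
[-5.7 -1.5 20.5] [-0.34  0.57 -0.02]
side16 177 B [192, 192, 190, 191, 187, 180, 179, 182, 195, 164, 137, 77, 49, 49, 49, 57, 43, 44, 28] G [200, 200, 199, 200, 194, 189, 192, 198, 204, 182, 176, 123, 157, 164, 166, 177, 119, 58, 33]
side16 178 B [170, 180, 182, 182, 180, 117, 104, 107, 207, 215, 142, 73, 58, 57, 50, 41, 39, 22, 10] G [177, 191, 194, 197, 195, 152, 167, 187, 212, 212, 199, 182, 129, 165, 158, 140, 130, 50, 9]
side16 179 B [96, 101, 103, 60, 49, 51, 49, 63, 73, 57, 46, 35, 20, 29, 27, 23, 22, 13, 13] G [102, 131, 175, 173, 166, 168, 125, 178, 174, 165, 149, 132, 79, 110, 105, 93, 90, 34, 16]
side16 [[0.469, 0.1335, 0.054], [0.6121, 0.1587, 0.0924]]
side17 177 B [96, 93, 92, 93, 93, 88, 88, 90, 92, 75, 53, 49, 50, 14, 10, 10, 15, 10, 13] G [101, 97, 96, 96, 96, 92, 94, 95, 98, 87, 66, 63, 82, 56, 52, 55, 39, 16, 15]
side17 178 B [88, 88, 89, 89, 88, 54, 48, 43, 73, 72, 47, 17, 5, 15, 10, 16, 11, 12, 1] G [92, 92, 93, 93, 94, 71, 68, 69, 91, 90, 75, 59, 34, 56, 55, 57, 57, 23, 1]
side17 179 B [49, 50, 46, 15, 15, 14, 13, 7, 26, 16, 9, 15, 4, 14, 12, 8, 12, 8, 8] G [50, 60, 69, 51, 54, 48, 34, 50, 64, 59, 57, 58, 33, 55, 55, 53, 55, 20, 10]
side17 [[0.4699, 0.1328, 0.0517], [0.6128, 0.1593, 0.0922]]
side18 177 B [98, 96, 95, 94, 94, 92, 87, 91, 90, 92, 101, 97, 59, 22, 19, 11, 9, 14, 13] G [101, 100, 100, 98, 97, 96, 93, 96, 95, 97, 113, 113, 90, 56, 56, 54, 34, 18, 12]
side18 178 B [90, 91, 89, 91, 93, 73, 49, 49, 38, 67, 74, 32, 12, 15, 11, 8, 17, 12, 2] G [94, 96, 95, 94, 98, 76, 67, 72, 68, 83, 90, 55, 35, 55, 56, 53, 49, 22, 5]
side18 179 B [48, 68, 54, 32, 16, 9, 6, 14, 11, 8, 13, 18, 13, 15, 10, 13, 12, 6, 3] G [50, 84, 76, 63, 53, 36, 40, 55, 56, 55, 55, 59, 38, 56, 56, 57, 55, 17, 5]
side18 [[0.4696, 0.1325, 0.0519], [0.6125, 0.16, 0.0919]]
```

View pics/z18.png

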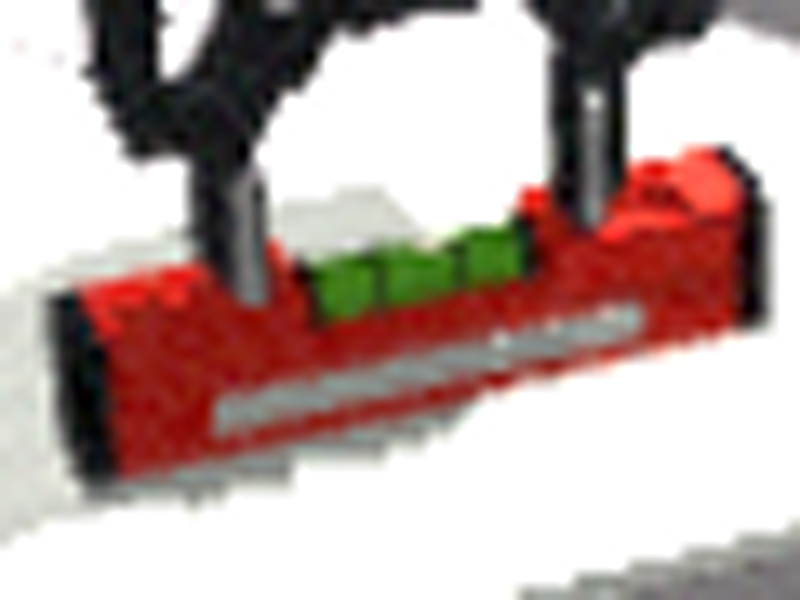

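```bash
python3 - <<'E'
from h import *
for tag in('side11','side12','side13','side14','side16','side17','side18'):
    c=load(tag)['color'].astype(int)
    for v in(176,177,178,179): print(tag,v,'pale B-.35G',np.round(c[v,302:314,2]-.35*c[v,302:314,1]).astype(int).tolist(),'G',c[v,302:314,1].tolist())
E
```

```text
side11 176 pale B-.35G [123, 122, 122, 122, 121, 115, 119, 118, 114, 114, 62, 21] G [204, 200, 200, 200, 199, 193, 198, 200, 197, 199, 150, 59]
side11 177 pale B-.35G [116, 113, 116, 114, 115, 83, 83, 80, 11, -11, -7, 3] G [192, 193, 197, 198, 201, 149, 183, 196, 178, 166, 170, 82]
side11 178 pale B-.35G [93, 50, 43, 14, 16, 134, 86, 25, 4, -3, -6, -5] G [155, 161, 175, 176, 179, 212, 176, 182, 186, 173, 156, 92]
side11 179 pale B-.35G [1, -6, -7, -1, 2, -2, -6, -3, -9, -10, -11, -10] G [121, 158, 176, 185, 185, 170, 150, 88, 118, 114, 105, 82]
side12 176 pale B-.35G [121, 122, 121, 120, 120, 117, 119, 115, 115, 84, 48, 15] G [203, 202, 198, 199, 199, 194, 196, 199, 198, 185, 176, 76]
side12 177 pale B-.35G [118, 114, 115, 114, 126, 89, 89, 28, -6, -10, -6, 8] G [193, 195, 196, 199, 206, 184, 171, 166, 167, 168, 176, 130]
side12 178 pale B-.35G [90, 51, 43, 19, 134, 106, 64, 25, 1, -5, -6, -11] G [155, 167, 181, 187, 214, 203, 202, 134, 176, 165, 149, 131]
side12 179 pale B-.35G [-6, 5, -1, 1, -3, -6, -8, -7, -8, -10, -8, -8] G [105, 106, 175, 188, 171, 158, 139, 79, 113, 108, 99, 93
[... 1964 characters left out ...]
7, -5, -9, -4, -9] G [71, 68, 69, 91, 90, 75, 59, 34, 56, 55, 57, 57]
side17 179 pale B-.35G [-3, 1, -10, 4, -5, -11, -5, -8, -5, -7, -11, -7] G [48, 34, 50, 64, 59, 57, 58, 33, 55, 55, 53, 55]
side18 176 pale B-.35G [60, 60, 60, 58, 112, 116, 120, 119, 118, 92, 56, 18] G [100, 100, 97, 98, 184, 193, 195, 197, 195, 164, 136, 47]
side18 177 pale B-.35G [58, 54, 57, 57, 58, 61, 57, 28, 2, -1, -8, -3] G [96, 93, 96, 95, 97, 113, 113, 90, 56, 56, 54, 34]
side18 178 pale B-.35G [46, 26, 24, 14, 38, 42, 13, 0, -4, -9, -11, 0] G [76, 67, 72, 68, 83, 90, 55, 35, 55, 56, 53, 49]
side18 179 pale B-.35G [-4, -8, -5, -9, -11, -6, -3, 0, -5, -10, -7, -7] G [36, 40, 55, 56, 55, 55, 59, 38, 56, 56, 57, 55]
```

```bash
python3 - <<'E'
from h import *
f=grab('side','side19')
for tag in('side7','side8','side9','side12','side13','side14','side16','side17','side18','side19'):
    f=load(tag)
    P=depthpts(f,uvof(box((480,640),285,352,170,225))); k=np.abs(P[:,2]-.05)<.006
    Q=P[k&(P[:,0]>.44)&(P[:,0]<.64)&(P[:,1]<.13)]; c=np.linalg.lstsq(np.c_[Q[:,0],Q[:,1],np.ones(len(Q))],Q[:,2],rcond=None)[0]
    r=Q[:,2]-np.c_[Q[:,0],Q[:,1],np.ones(len(Q))]@c
    print(tag,len(Q),c.round(4),'se',(r.std()/np.sqrt(len(Q))/Q[:,0].std()).round(5), 'z at .45,.62:',(c@[.45,.11,1]).round(4),(c@[.62,.11,1]).round(4))
c=load('side19')['color'].astype(int); print(np.round(c[177:179,302:314,2]-.35*c[177:179,302:314,1]).astype(int).tolist())
print(robot.sense()['time'],robot.sense()['contact_force'])
E
```

```text
side7 834 [0.0181 0.0182 0.038 ] se 0.00137 z at .45,.62: 0.0481 0.0512
side8 829 [0.0201 0.017  0.0367] se 0.00134 z at .45,.62: 0.0476 0.051
side9 838 [0.0199 0.0225 0.0366] se 0.0014 z at .45,.62: 0.048 0.0514
side12 854 [0.0048 0.0309 0.0453] se 0.00146 z at .45,.62: 0.0508 0.0516
side13 857 [0.0044 0.0273 0.0457] se 0.00142 z at .45,.62: 0.0506 0.0514
side14 866 [0.0012 0.0286 0.0475] se 0.00143 z at .45,.62: 0.0512 0.0514
side16 868 [0.0005 0.0305 0.0477] se 0.00148 z at .45,.62: 0.0513 0.0514
side17 851 [0.0014 0.0357 0.0468] se 0.0014 z at .45,.62: 0.0513 0.0516
side18 866 [0.0042 0.0319 0.0453] se 0.00141 z at .45,.62: 0.0507 0.0514
side19 861 [0.0055 0.0245 0.0453] se 0.00137 z at .45,.62: 0.0505 0.0514
[[57, 56, 58, 55, 59, 62, 57, 28, -3, -7, -11, -8], [46, 25, 23, 15, 39, 42, 10, -2, -10, -8, -11, -4]]
26.3667 [-5.72876917 -2.34077686 22.3050362 ]
```

Under about 21 N of pressing, the screw-foot end gives by about 4 mrad. The bubble moves roughly 2 to 2.5 mm to the far end: the pale lump goes from side column 305.5 to 306.5, with the lines at about 302.7 and 309. That is too near the line. I lift off and wind about 0.4 rad further, so the bubble is inside the lines both pressed and free.

>>> carry_out([
  {"claw": 82, "dp": [0.5, -3, 0], "rot": [0, 0, 0]},
  {"claw": 82, "dp": [0.5, -25, 0], "rot": [0, 0, 0]},
  {"claw": 82, "dp": [0.5, -60, 0], "rot": [0, 0, 0]},
  {"claw": 82, "dp": [0.5, -78, 0], "rot": [0, 0, 0]},
  {"claw": 75, "dp": [-20, -78, 0], "rot": [0, -0.1, 0]},
  {"claw": 70, "dp": [-55, -78, 0], "rot": [0, -0.22, 0]},
  {"claw": 70, "dp": [-95, -78, 0], "rot": [0, -0.34, 0]},
  {"claw": 70, "dp": [-125, -78, 0], "rot": [0, -0.45, 0]},
])

```text
time: 27.03
tool_pos: [0.4105, 0.1443, 0.1564]
eef_rot: [[0.887, -0.001, -0.463], [0.463, -0.0, 0.887], [-0.001, -1.0, 0.0]]
contact_force: [-0.7, -0.3, 0.2]
finger_gap: 0.704
```

>>> carry_out([
  {"claw": 70, "dp": [-10, 0, 5], "rot": [0, -0.03, 0]},
  {"claw": 70, "dp": [-10, 0, 5], "rot": [0, -0.03, 0]},
  {"claw": 70, "dp": [-10, 0, 5], "rot": [0, -0.03, 0]},
  {"claw": 70, "dp": [-10, 0, 5], "rot": [0, -0.03, 0]},
])

```text
time: 27.37
tool_pos: [0.4035, 0.145, 0.1571]
eef_rot: [[0.876, 0.002, -0.482], [0.482, 0.001, 0.876], [0.002, -1.0, -0.0]]
contact_force: [-0.4, 0.1, -0.1]
finger_gap: 0.698
```

```bash
python3 - <<'E'
from h import *
plan([0.4005,0.1448,0.067],29)
f=grab('top','top20'); bub_top(f); grab('side','side20')
E
```

```text
t 27.37 pos [0.4035 0.145  0.1571] yaw 28.84 q [ 19.8   6.5 -21.   62.3  -0.   80.9] F [-0.4  0.1 -0.1] gap 0.698
dp [-2.9 90.1  1.3] rot [ 0.0004 -0.0027  0.0023]
cols [268 269 270 271] bubble row 215.8
[[207 208 209 210 211 212 213 214 215 216 217 218 219 220 221 222 223 224
  225 226]
 [ 66 105 130 136 129 116 117 136 147 150 146 135 120 119 131 136 134 118
   88  58]
 [ 22   5   7   7   6   4  36  77 107 116  99  62  22   6   6   7   6   8
   22  34]
 [ 90  64  72  80  78  74  82 107 129 134 123 101  80  76  79  80  79  73
   83 122]]
```

>>> carry_out([
  {"claw": 70, "dp": [-3, 35, 1], "rot": [0, 0, 0.002]},
  {"claw": 70, "dp": [-3, 68, 1], "rot": [0, 0, 0.002]},
  {"claw": 70, "dp": [-3, 85, 1], "rot": [0, 0, 0.002]},
  {"claw": 70, "dp": [-3, 90, 1], "rot": [0, 0, 0.002]},
  {"claw": 70, "dp": [-3, 90, 1], "rot": [0, 0, 0.002]},
  {"claw": 35, "dp": [-3, 90, 1], "rot": [0, 0, 0.002]},
  {"claw": 35, "dp": [-3, 90, 1], "rot": [0, 0, 0.002]},
  {"claw": 35, "dp": [-3, 90, 1], "rot": [0, 0, 0.002]},
])

```text
time: 28.13
tool_pos: [0.4011, 0.1449, 0.0682]
eef_rot: [[0.875, 0.003, -0.484], [0.484, 0.001, 0.875], [0.003, -1.0, -0.001]]
contact_force: [4.5, 2.5, -0.2]
finger_gap: 0.472
```

>>> carry_out([
  {"claw": 35, "dp": [0, 0, 0], "rot": [0, 0, 0]},
  {"claw": 35, "dp": [0, 0, 0], "rot": [0, 0, 0]},
  {"claw": 35, "dp": [0, 0, 0], "rot": [0, 0.1, 0]},
  {"claw": 35, "dp": [0, 0, 0], "rot": [0, 0.2, 0]},
  {"claw": 35, "dp": [0, 0, 0], "rot": [0, 0.3, 0]},
  {"claw": 35, "dp": [0, 0, 0], "rot": [0, 0.4, 0]},
  {"claw": 35, "dp": [0, 0, 0], "rot": [0, 0.4, 0]},
  {"claw": 35, "dp": [0, 0, 0], "rot": [0, 0.4, 0]},
])

```text
time: 28.8
tool_pos: [0.4009, 0.1448, 0.0681]
eef_rot: [[0.994, 0.003, -0.106], [0.106, 0.001, 0.994], [0.003, -1.0, 0.001]]
contact_force: [4.6, 2.7, 1.8]
finger_gap: 0.471
```

>>> carry_out([
  {"claw": 70, "dp": [0, 0, 0], "rot": [0, 0, 0]},
  {"claw": 70, "dp": [0, 0, 0], "rot": [0, 0, 0]},
  {"claw": 70, "dp": [0, 0, 0], "rot": [0, 0, 0]},
  {"claw": 70, "dp": [0, 0, 0], "rot": [0, 0, 0]},
  {"claw": 70, "dp": [0, -15, 0], "rot": [0, 0, 0]},
  {"claw": 70, "dp": [0, -50, 0], "rot": [0, 0, 0]},
  {"claw": 70, "dp": [0, -85, 0], "rot": [0, 0, 0]},
  {"claw": 70, "dp": [0, -90, 0], "rot": [0, 0, 0]},
])

```text
time: 29.47
tool_pos: [0.401, 0.1448, 0.1615]
eef_rot: [[0.994, 0.005, -0.105], [0.105, 0.001, 0.994], [0.005, -1.0, 0.001]]
contact_force: [1.3, -0.3, -0.5]
finger_gap: 0.698
```

>>> carry_out([
  {"claw": 82, "dp": [0, 0, 0], "rot": [0, 0, 0]},
  {"claw": 82, "dp": [0, 0, 0], "rot": [0, 0, 0]},
  {"claw": 82, "dp": [0, 0, 0], "rot": [0, 0, 0]},
  {"claw": 82, "dp": [0, 0, 0], "rot": [0, 0, 0]},
  {"claw": 82, "dp": [0, 0, 0], "rot": [0, 0, 0]},
  {"claw": 82, "dp": [0, 0, 0], "rot": [0, 0, 0]},
  {"claw": 82, "dp": [0, 0, 0], "rot": [0, 0, 0]},
  {"claw": 82, "dp": [0, 0, 0], "rot": [0, 0, 0]},
])

```text
time: 30.13
tool_pos: [0.399, 0.1441, 0.1565]
eef_rot: [[0.994, -0.002, -0.105], [0.105, -0.001, 0.994], [-0.002, -1.0, -0.001]]
contact_force: [-0.7, 0.2, 0.6]
finger_gap: 0.822
```

```bash
python3 - <<'E'
from h import *
f=grab('top','top21'); bub_top(f); g=grab('side','side21')
c=g['color'].astype(int); print(np.round(c[177:179,302:314,2]-.35*c[177:179,302:314,1]).astype(int).tolist())
plan([0.5395,0.148,0.155],1.45)
E
```

```text
cols [268 269 270 271] bubble row 216.32
[[207 208 209 210 211 212 213 214 215 216 217 218 219 220 221 222 223 224
  225 226]
 [ 66 104 130 136 129 115 116 132 144 149 147 136 119 119 131 136 132 114
   83  57]
 [ 20   5   7   7   7   6  12  57  96 116 110  82  42   4   6   7   6   7
   24  34]
 [ 84  60  73  79  77  73  77  96 121 135 131 110  85  76  78  80  78  72
   93 141]]
[[114, 115, 114, 123, 120, 63, 22, -5, -11, -7, -4, -1], [57, 46, 47, 132, 142, 40, 0, 10, -2, -7, -7, -11]]
t 30.23 pos [0.399  0.1441 0.1566] yaw 6.02 q [ 19.9   6.3 -21.4  62.4  -0.  103.9] F [0.4 0.  0.4] gap 0.821
dp [140.1   1.5 -10.9] rot [ 0.0007  0.0797 -0.0014]
```

The free bubble is now about 1 mm to the screw-foot side, with clear room to both lines. Now the final press, centred about 2 mm towards the fixed feet.

>>> carry_out([
  {"claw": 82, "dp": [30, 0, -2], "rot": [0, 0.03, 0]},
  {"claw": 82, "dp": [65, 0, -5], "rot": [0, 0.06, 0]},
  {"claw": 82, "dp": [100, 1, -8], "rot": [0, 0.08, 0]},
  {"claw": 82, "dp": [128, 1, -10], "rot": [0, 0.08, 0]},
  {"claw": 82, "dp": [142, 20, -11], "rot": [0, 0.08, 0]},
  {"claw": 82, "dp": [142, 50, -11], "rot": [0, 0.08, 0]},
  {"claw": 82, "dp": [142, 65, -11], "rot": [0, 0.08, 0]},
  {"claw": 82, "dp": [142, 68, -11], "rot": [0, 0.08, 0]},
])

```text
time: 30.9
tool_pos: [0.5397, 0.1474, 0.0854]
eef_rot: [[1.0, -0.006, -0.025], [0.025, -0.002, 1.0], [-0.006, -1.0, -0.002]]
contact_force: [-0.4, 0.4, 0.1]
finger_gap: 0.817
```

>>> carry_out([
  {"claw": 82, "dp": [0, 0, 0], "rot": [0, 0, 0]},
  {"claw": 82, "dp": [0, 0, 0], "rot": [0, 0, 0]},
  {"claw": 82, "dp": [0, 0, 0], "rot": [0, 0, 0]},
])

```text
time: 31.15
tool_pos: [0.5422, 0.1483, 0.0901]
eef_rot: [[1.0, 0.001, -0.025], [0.025, -0.0, 1.0], [0.001, -1.0, -0.0]]
contact_force: [0.2, -0.2, -0.6]
finger_gap: 0.822
```

```bash
python3 - <<'E'
from h import *
plan([0.5415,0.148,0.083],1.45)
E
```

```text
t 31.15 pos [0.5422 0.1483 0.0901] yaw 1.44 q [ 15.3  21.9 -10.4  57.6  -0.  103.9] F [ 0.2 -0.2 -0.6] gap 0.822
dp [-0.7  7.1 -0.3] rot [ 0.0001 -0.0001  0.0012]
```

>>> carry_out([
  {"claw": 82, "dp": [0, 2, 0], "rot": [0, 0, 0]},
  {"claw": 82, "dp": [0, 4, 0], "rot": [0, 0, 0]},
  {"claw": 82, "dp": [0, 6, 0], "rot": [0, 0, 0]},
  {"claw": 82, "dp": [-0.4, 7.5, 0], "rot": [0, 0, 0]},
  {"claw": 82, "dp": [-0.8, 8.5, 0], "rot": [0, 0, 0]},
  {"claw": 82, "dp": [-1, 9, 0], "rot": [0, 0, 0]},
  {"claw": 82, "dp": [-1, 9, 0], "rot": [0, 0, 0]},
])

```text
time: 31.73
tool_pos: [0.5412, 0.1482, 0.0817]
eef_rot: [[1.0, 0.002, -0.025], [0.025, -0.0, 1.0], [0.002, -1.0, -0.0]]
contact_force: [-3.5, -1.0, 17.9]
finger_gap: 0.821
```

>>> carry_out([
  {"claw": 82, "dp": [-0.2, 0.4, 0], "rot": [0, 0, 0]},
  {"claw": 82, "dp": [-0.3, 0.8, 0], "rot": [0, 0, 0]},
  {"claw": 82, "dp": [-0.3, 0.8, 0], "rot": [0, 0, 0]},
  {"claw": 82, "dp": [-0.3, 0.8, 0], "rot": [0, 0, 0]},
  {"claw": 82, "dp": [-0.3, 0.8, 0], "rot": [0, 0, 0]},
  {"claw": 82, "dp": [-0.3, 0.8, 0], "rot": [0, 0, 0]},
  {"claw": 82, "dp": [-0.3, 0.8, 0], "rot": [0, 0, 0]},
  {"claw": 82, "dp": [-0.3, 0.8, 0], "rot": [0, 0, 0]},
])

```text
time: 32.4
tool_pos: [0.5412, 0.1483, 0.0815]
eef_rot: [[1.0, 0.003, -0.025], [0.025, 0.0, 1.0], [0.003, -1.0, 0.0]]
contact_force: [-5.0, -1.6, 22.7]
finger_gap: 0.823
```

>>> carry_out([
  {"claw": 82, "dp": [0, 0, 0], "rot": [0, 0, 0]},
  {"claw": 82, "dp": [0, 0, 0], "rot": [0, 0, 0]},
  {"claw": 82, "dp": [0, 0, 0], "rot": [0, 0, 0]},
  {"claw": 82, "dp": [0, 0, 0], "rot": [0, 0, 0]},
  {"claw": 82, "dp": [0, 0, 0], "rot": [0, 0, 0]},
  {"claw": 82, "dp": [0, 0, 0], "rot": [0, 0, 0]},
  {"claw": 82, "dp": [0, 0, 0], "rot": [0, 0, 0]},
  {"claw": 82, "dp": [0, 0, 0], "rot": [0, 0, 0]},
])

```text
time: 33.07
tool_pos: [0.5412, 0.1483, 0.0815]
eef_rot: [[1.0, 0.003, -0.025], [0.025, 0.0, 1.0], [0.003, -1.0, 0.0]]
contact_force: [-5.8, -1.7, 22.8]
finger_gap: 0.816
```

>>> carry_out([
  {"claw": 82, "dp": [0, 0, 0], "rot": [0, 0, 0]},
  {"claw": 82, "dp": [0, 0, 0], "rot": [0, 0, 0]},
  {"claw": 82, "dp": [0, 0, 0], "rot": [0, 0, 0]},
  {"claw": 82, "dp": [0, 0, 0], "rot": [0, 0, 0]},
  {"claw": 82, "dp": [0, 0, 0], "rot": [0, 0, 0]},
  {"claw": 82, "dp": [0, 0, 0], "rot": [0, 0, 0]},
  {"claw": 82, "dp": [0, 0, 0], "rot": [0, 0, 0]},
  {"claw": 82, "dp": [0, 0, 0], "rot": [0, 0, 0]},
])

```text
time: 33.73
tool_pos: [0.5412, 0.1482, 0.0815]
eef_rot: [[1.0, 0.003, -0.025], [0.025, 0.0, 1.0], [0.003, -1.0, 0.0]]
contact_force: [-5.2, -1.6, 22.7]
finger_gap: 0.819
```

```bash
python3 - <<'E'
from h import *
f=grab('side','side22')
s=robot.sense();print(s['time'],np.round(s['contact_force'],1),np.round(s['ft_torque'],2),s['eef_rot'])
a=f['color'][160:205,275:335].astype(float); a=np.clip(a*2.2,0,255).astype(np.uint8)
cv2.imwrite('pics/z19.png',cv2.resize(a,(800,600),interpolation=cv2.INTER_CUBIC)[:,:,::-1])
for tag in('side17','side18','side22'):
    f=load(tag);c=f['color'].astype(int)
    for v in(175,176,177,178,179): print(tag,v,np.round(c[v,301:313,2]-.35*c[v,301:313,1]).astype(int).tolist(),c[v,301:313,1].tolist())
    P=depthpts(f,uvof(box((480,640),285,352,170,225))); k=np.abs(P[:,2]-.05)<.006
    Q=P[k&(P[:,0]>.44)&(P[:,0]<.64)&(P[:,1]<.13)]; c=np.linalg.lstsq(np.c_[Q[:,0],Q[:,1],np.ones(len(Q))],Q[:,2],rcond=None)[0];print(c.round(4))
E
```

```text
33.7833 [-5.  -1.4 23.5] [-0.35  0.76 -0.04] [[ 9.99684534e-01  2.80953523e-03 -2.49587590e-02]
 [ 2.49583488e-02  1.81004347e-04  9.99688476e-01]
 [ 2.81317764e-03 -9.99996037e-01  1.10825886e-04]]
side17 175 [59, 59, 61, 62, 61, 114, 125, 124, 124, 123, 119, 119] [99, 98, 99, 101, 101, 191, 206, 205, 201, 203, 200, 195]
side17 176 [60, 61, 59, 60, 59, 58, 111, 117, 118, 118, 89, 59] [100, 101, 99, 98, 97, 96, 184, 192, 197, 195, 169, 138]
side17 177 [59, 56, 55, 57, 58, 45, 30, 27, 21, -6, -8, -9] [96, 92, 94, 95, 98, 87, 66, 63, 82, 56, 52, 55]
side17 178 [55, 29, 24, 19, 41, 40, 21, -4, -7, -5, -9, -4] [94, 71, 68, 69, 91, 90, 75, 59, 34, 56, 55, 57]
side17 179 [-4, -3, 1, -10, 4, -5, -11, -5, -8, -5, -7, -11] [54, 48, 34, 50, 64, 59, 57, 58, 33, 55, 55, 53]
[0.0014 0.0357 0.0468]
side18 175 [61, 60, 58, 60, 115, 124, 125, 123, 124, 124, 120, 120] [99, 98, 99, 98, 191, 206, 204, 205, 204, 204, 199, 197]
side18 176 [59, 60, 60, 60, 58, 112, 116, 120, 119, 118, 92, 56] [100, 100, 100, 97, 98, 184, 193, 195, 197, 195, 164, 136]
side18 177 [60, 58, 54, 57, 57, 58, 61, 57, 28, 2, -1, 
[... 198 characters left out ...]
1, -6, -3, 0, -5, -10, -7] [53, 36, 40, 55, 56, 55, 55, 59, 38, 56, 56, 57]
[0.0042 0.0319 0.0453]
side22 175 [62, 60, 61, 59, 60, 116, 127, 125, 124, 124, 119, 121] [100, 98, 98, 99, 100, 190, 204, 205, 202, 204, 200, 198]
side22 176 [60, 60, 61, 63, 58, 58, 111, 119, 118, 118, 89, 57] [99, 98, 100, 100, 97, 97, 181, 193, 197, 196, 165, 137]
side22 177 [58, 58, 57, 57, 55, 59, 38, 54, 28, -3, -8, -4] [95, 95, 95, 95, 96, 100, 76, 108, 88, 57, 53, 54]
side22 178 [55, 44, 26, 32, 29, 41, 42, 10, -2, -3, -11, -11] [94, 76, 68, 74, 82, 86, 91, 65, 39, 55, 56, 57]
side22 179 [-7, -2, -1, -6, 4, -5, -8, -11, -10, -8, -10, -8] [53, 38, 31, 53, 66, 59, 56, 56, 43, 53, 56, 56]
[0.0016 0.035  0.0467]
```

View pics/z19.png

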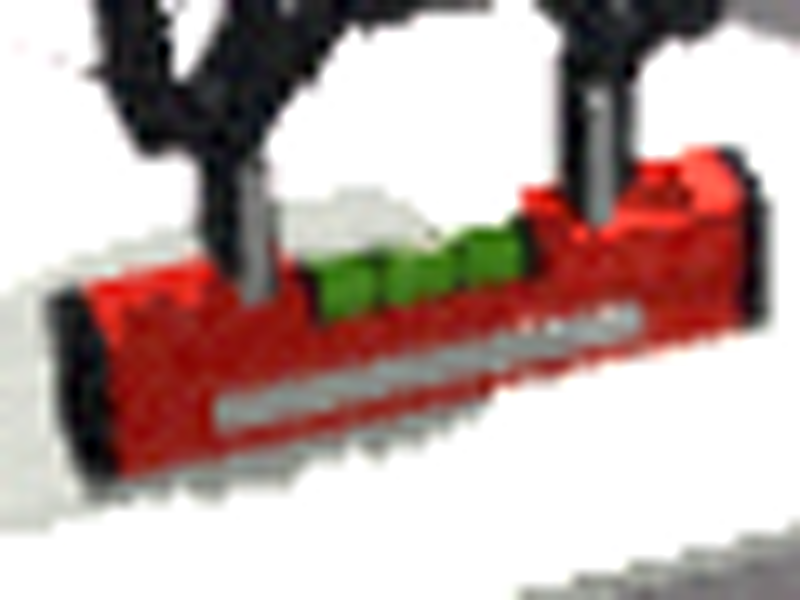

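Pressing at a steady 23 N, the bubble's pale lump covers side columns 304–307, with the lines at about 302.7 and 309. That matches the earlier unpressed reading about 1.4 mm off centre, so it is inside the lines (limit 2.5 mm). Unpressed it sat about 1.2 mm off on the other side. I hand in while pressing.

```bash
python3 - <<'E'
from h import *
s=robot.sense();print(s['time'],np.round(s['contact_force'],1))
print(robot.close_job())
E
```

```text
33.7833 [-5.  -1.4 23.5]
the job is handed in; nothing more can be done
None
```

I handed the job in at 33.8 s of the 72 s allowed, still pressing the red level with about 23 N and the bubble between the lines.

**What I did**
- I laid the smaller red level on the middle of the plate, in line with the screw foot to within about 1°, and pressed it down with up to 28 N.
- I let go and wound the knob clockwise until the bubble sat between the lines.
- A trial of the final press, at about 21 N, made the screw-foot end give by about 4 mrad and moved the bubble about 2 to 2.5 mm, close to the line. I lifted off, wound about 0.4 rad more (about 3.4 rad in all) and pressed again.

**Last checks**
- **Bubble:** unpressed it was about 1.2 mm off centre towards the screw foot. Pressed it is about 1.4 mm off the other way, and 2.5 mm is the limit.
- **How sure that is:** the pressed reading is only good to roughly 0.5 mm. It comes from a dim side view at about 2.75 mm per pixel. The slope measured by depth suggested a smaller offset, about 0.8 mm.
- **Force:** it stayed between 22.7 and 23.5 N over the last 1.4 s, with about 5 N sideways.
- **Rest of the bench:** I felt no contact with anything else, but I did not measure the other objects again at the end.

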